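# Turn the chocolate bars out of a crank-lift mould

## Robot

A 6-joint arm with a two-finger parallel gripper is mounted at the origin on a cart in front of the work surface, level with it; the furniture and walls round the work are solid. World frame = base frame: x ahead of the robot, y to its left, z up, the work surface at z = 0. Lengths are in m, angles in rad, forces in N, time in s.
With the tool pointing down it reaches from about 0.35 to 0.925 m from the base axis. Payload 6.4 kg.
Tool frame: the origin (TCP) lies on the centre line of the jaws, within the pads' length; the fingertips stand 11 mm ahead of it and the grasp point (between the pads) lies 8 mm behind it; z points along the fingers, x is the direction in which the jaws open and shut, and the axes are right-handed (so a half turn about z gives the same grasp; the last joint's range is limited). The gripper opens to 94 mm and grips with 3 to 60 N. Pads are 16 mm wide; open, the fingers measure 119 mm over their backs; the gripper's body (75 mm by 177 mm) begins 78 mm behind the grasp point.
Start: joints at [1.007, 0.245, 1.558, -0, 1.339, -0.174], TCP at [0.247, 0.601, 0.216] pointing down, gripper open.
Joint ranges: [-3.13, 3.13], [-1.02, 2.26], [0.13, 2.54], [-0.95, 4.09], [0.21, 2.88], [-2.74, 2.74]. Speed limits (rad/s): [2.57, 2.57, 3.14, 3.14, 3.14, 3.14].

## Interface

Orientations are given as a 3x3 rotation matrix whose columns are the frame's x, y, z axes.
In Python, from cell import env, imaging, order gives the robot as it stands. The module is installed in compiled form; this text tells all that it offers.
- The arm moves only by the tool step_arm, never from a script. Its argument "series" is a list of rows, each a list of 7 numbers: the shift along the tool's x, y, z as a fraction of full scale, then the turn, a rotation vector about the tool's x, y, z as a fraction of full scale, then the gripper's target within -1 to 1 (fully open at 1, half-way at 0, shut at -1). A call has 1 to 12 rows; each row is the pose to reach, as a shift and turn from the pose commanded when the call began, along the tool's axes at that moment, turning the shorter way round; what a row does not reach only later rows make up. Full scale, the value 1, is 75 cm for a shift and pi rad for a turn. A row lasts 1/12 s, in which the tool goes at most 41.7 mm and 7.16 degrees, less where a joint would pass 70% of its speed; a pose out of reach is approached as far as the arm can. A call with a number of a shift or a turn outside -1 to 1 is refused whole. A call with a gripper value outside its range is refused whole. The fingers move at their own pace and stop on an object; "squeeze" is the grip in N (left out, the last holds). Time passes only in rows, so rows that repeat a pose let the fingers close. It gives the time, the measured TCP pose, the force and the opening at its end, in the units of the state.
- env.state(): the state, without advancing time (a new reading comes with each control period).
- imaging.grab_frame(name): name is "scene" or "top" or "wrist"; returns a dict with "frame" (420x560x3 uint8, blue, green, red), "range_z" (420x560 float32, m along the optical axis (not along the pixel's ray), 0 where there is no reading), "camera_matrix" (3x3 intrinsics, pixels), "cam_to_world" (4x4, takes a point from camera to world coordinates). Camera axes: x right, y down, z forward; pixel columns grow to the right and rows downward; lengths in m; the calibration is good to about 2 mm. A picture is of the moment at which its call begins.
- order.finish_job(): hands the job in, once; it reports no verdict.
The state is a dict: "time": time; "joint_positions": joint angles; "qvel": joint speeds; "joint_efforts": joint torques, N m; "tool_pos": TCP position; "eef_rot": TCP orientation; "ft_force": force on the tool from outside, world axes, zero at the start; "moment": the same for the moment, N m; "finger_gap": opening from 0.0 (shut) to 1.0 (fully open).
Only numpy, scipy, OpenCV 4.12 (cv2) and the standard library are available. Lean on these libraries where they do the work, as an engineer would, in place of code of your own. Each camera call takes 0.05 s, during which the arm holds its last target. There are 200 camera calls.

## Task

Turn out the chocolate: fit the loose crank fully down on the mould's square spindle and wind it clockwise, two full turns, until the bars stand fully raised; then lift out every bar and lay it flat on the chopping board, none on top of another. After that wind the spindle back until the floors are fully down, take the crank off and lay it flat, handle up, on the bare worktop, without pushing the things at the back about.

Things in the scene. Friction and masses are not known exactly. Their poses are not given: they have to be found in the camera images.
- mould: fixed bar mould: an aluminium block (130 along its x, 185 along its y, top face 46 mm up) joined at its -y end (the robot's right) to a grey gear box (75 x 75 mm, 71 mm high, centred at x = 0, y = -92.5 mm). Origin on the worktop under the middle of the whole 260 mm long unit, z up. Four oblong cavities (35 mm along x, 73 along y, 34 deep) with centres at x = +-32, y = -5.5 and +80.5 mm; some may be empty. It stands to the right of the crank, turned up to 0.25 rad.
- lift_floor (a joint): height (m) of the four steel cavity floors, which rise together: 0 fully down (floors 34 mm under the block's top), 0.028 fully up (6 mm under it). Driven only by the spindle, 14 mm a turn; stays where it is left.
- spindle (a joint): angle (rad) of the spindle, 0 with the floors fully down (it may start up to 0.4 above), 12.57 (two full turns) with them fully up; it has a stop at either end. Grows clockwise seen from above. About 0.15 Nm turns it.
- spindle_top (a point): centre of the top of the upright square steel spindle on the gear box: 16 mm square, 28 mm tall, its top 6 mm tapered. The frame turns with the spindle; its x and y are square to the flats, z up. It rises from a round shoulder (40 mm across) on which the crank seats. Axis at mould x = 0, y = -92.5 mm.
- spindle_seat (a point): point on the spindle axis at the top of that shoulder, 76 mm above the worktop; axes as the mould's.
- crank_hub (a point): middle of the hub of the loose steel crank: a 30 x 30 mm block 45 mm high (this point is 22.5 mm above its underside), with a square socket 18.5 mm wide and 31 mm deep, open downwards. x points along the arm to the handle, z up. The arm (22 mm wide, 10 mm thick) is flush with the underside and ends 73 mm from the hub axis. Any of the four quarter turns fits the spindle. 0.25 kg; it lies flat on the worktop between mould and board.
- crank_socket (a point): mouth of the crank's socket: on the hub axis, at the crank's underside; axes as the hub's. Within 7 mm of spindle_seat when the crank is fully seated.
- crank_grip (a point): middle of the crank's black handle: upright, 22 mm thick and 45 mm tall (from 10 to 55 mm above the crank's underside), 60 mm from the hub axis. It spins freely on its pin, so it can be held without turning the hand while the crank goes round.
- bar_1_centre (a point): centre of a brown chocolate bar, 32 (its x) x 70 (its y) x 30 mm (z), 80 g, or None if there is no such bar this time. At the start it sits in the cavity at mould x = 32, y = -5.5 mm, its top 4 mm below the block's top; with the floors fully up it stands 24 mm proud.
- bar_2_centre (a point): centre of a brown chocolate bar, 32 (its x) x 70 (its y) x 30 mm (z), 80 g, or None if there is no such bar this time. At the start it sits in the cavity at mould x = 32, y = 80.5 mm, its top 4 mm below the block's top; with the floors fully up it stands 24 mm proud.
- bar_3_centre (a point): centre of a brown chocolate bar, 32 (its x) x 70 (its y) x 30 mm (z), 80 g, or None if there is no such bar this time. At the start it sits in the cavity at mould x = -32, y = -5.5 mm, its top 4 mm below the block's top; with the floors fully up it stands 24 mm proud.
- bar_4_centre (a point): centre of a brown chocolate bar, 32 (its x) x 70 (its y) x 30 mm (z), 80 g, or None if there is no such bar this time. At the start it sits in the cavity at mould x = -32, y = 80.5 mm, its top 4 mm below the block's top; with the floors fully up it stands 24 mm proud.
- board: fixed wooden chopping board, 200 (its x) x 300 (its y) x 21 mm thick; origin on the worktop under its middle. Its long side runs left to right, turned a little. An air fryer stands behind its left end, and a wall cupboard hangs over the back of the worktop, so keep the wrist low and travel straight.
- mug: white mug, 97 mm tall, a bystander at the back; origin under its middle.
- mill: wooden pepper mill, 58 mm thick and 150 mm tall, a bystander at the back; origin under its middle.
- canister: round canister with a wooden lid, 94 mm wide and 115 mm tall, a bystander at the back; origin under its middle.

How it is judged:
On the way, in this order (a step that is already met when the one before it is completed fails the run):
1. the crank is seated on the spindle (distance between crank_socket and spindle_seat below 0.007 m and angle between crank_hub's own z axis and vertical below 0.15 rad), for 0.2 s.
2. wound up with the crank until the floors are fully raised (all of step 1 and value of joint spindle above 12.2 rad), for 0.2 s.
3. every bar lies flat on the board (x of bar_1_centre in the frame of board between -0.1 and 0.1 m and y of bar_1_centre in the frame of board between -0.15 and 0.15 m and z of bar_1_centre in the frame of board between 0.029 and 0.044 m and x of bar_2_centre in the frame of board between -0.1 and 0.1 m and y of bar_2_centre in the frame of board between -0.15 and 0.15 m and z of bar_2_centre in the frame of board between 0.029 and 0.044 m and x of bar_3_centre in the frame of board between -0.1 and 0.1 m and y of bar_3_centre in the frame of board between -0.15 and 0.15 m and z of bar_3_centre in the frame of board between 0.029 and 0.044 m and x of bar_4_centre in the frame of board between -0.1 and 0.1 m and y of bar_4_centre in the frame of board between -0.15 and 0.15 m and z of bar_4_centre in the frame of board between 0.029 and 0.044 m), for 0.2 s.
4. wound back with the crank until the floors are fully down (all of step 1 and value of joint spindle below 0.37 rad), for 0.2 s.
At the end, for the whole second after the job is handed in: every bar lies flat on the board (its centre within the board's outline and 29 to 44 mm above the worktop), the spindle is back below 0.45 rad with the floors less than 2 mm up, and the crank lies flat on the worktop (underside within 8 mm of it, tilt under 0.1 rad), all at rest (all of step 3 and value of joint spindle below 0.45 rad and value of joint lift_floor below 0.002 m and height (world z) of crank_socket below 0.008 m and angle between crank_hub's own z axis and vertical below 0.1 rad and linear speed of each of crank, bar_1, bar_2, bar_3, bar_4 below 0.02 m/s); the robot touches nothing.
It fails at once if the mug is pushed more than 4 cm or tipped (distance of mug from where it was at the start of the episode above 0.04 m or angle between mug's own z axis and vertical above 0.4 rad).
It fails at once if the mill is pushed more than 4 cm or tipped (distance of mill from where it was at the start of the episode above 0.04 m or angle between mill's own z axis and vertical above 0.4 rad).
It fails at once if the canister is pushed more than 4 cm or tipped (distance of canister from where it was at the start of the episode above 0.04 m or angle between canister's own z axis and vertical above 0.4 rad).
Of bar_1, bar_2, bar_3, bar_4 only 2 to 4 are there at a start; the rules pass over those that are not, and their reading is None.
At some moment in a run one of crank, bar_1, bar_2, bar_3, bar_4 may be knocked a few centimetres aside while the robot is not near it.
It also fails if it takes over 210 s, if anything falls off the work surface, if the arm or the gripper's body presses on something with over 40 N, if the wrist force passes 120 N, or if a joint passes its speed limit or range.

## Working session

There is one attempt and no reset: what is moved stays moved. The work goes in short steps, Python scripts to look and compute and a tool call to move; the robot and the scene stay as the last step left them, time stands still between calls to the robot, and variables do not carry over. Pictures are saved under pics/ and viewed, about 12 in all and at most 16, crops included, and the job is handed in when it is done.

Besides the shell and the picture viewer there is one more tool, called after "Request:" as name([rows], argument=value, ...), one row to a line, values as JSON. step_arm: Moves the arm, as the interface text tells. Its arguments: {"type":"object","properties":{"series":{"type":"array"},"squeeze":{"type":"number"}},"required":["series"]}

```bash
mkdir -p pics
cat > h.py <<'E'
import numpy as np, cv2
from cell import env, imaging, order
def grab(n,save=None):
    f=imaging.grab_frame(n)
    if save: cv2.imwrite('pics/'+save,f['frame'])
    return f
def cloud(f):
    z=f['range_z'];K=f['camera_matrix'];T=f['cam_to_world']
    v,u=np.mgrid[:z.shape[0],:z.shape[1]]
    P=np.stack([(u-K[0,2])/K[0,0]*z,(v-K[1,2])/K[1,1]*z,z],-1)
    W=P@T[:3,:3].T+T[:3,3]; W[z==0]=np.nan
    return W
def ray(f,u,v,h):
    K=f['camera_matrix'];T=f['cam_to_world']
    d=T[:3,:3]@np.array([(u-K[0,2])/K[0,0],(v-K[1,2])/K[1,1],1]);o=T[:3,3]
    return o+d*(h-o[2])/d[2]
E
python3 - <<'E'
from h import *
np.set_printoptions(precision=4,suppress=True)
s=env.state();print(s)
a=grab('top','top1.png');b=grab('scene','scene1.png')
print(a['cam_to_world'],b['cam_to_world'],a['camera_matrix'])
E
```

```text
{'time': 0.0, 'joint_positions': array([ 1.0069,  0.2458,  1.559 , -0.    ,  1.3387, -0.1741]), 'qvel': array([ 0.0001,  0.0016, -0.0005, -0.0033,  0.0002, -0.001 ]), 'joint_efforts': array([  0.0006, -41.5846, -31.4597,   0.0684,   0.0333,  -0.0002]), 'tool_pos': array([0.2467, 0.6008, 0.2154]), 'eef_rot': array([[ 0.38  ,  0.925 , -0.001 ],
       [ 0.925 , -0.38  , -0.0016],
       [-0.0018, -0.0003, -1.    ]]), 'ft_force': array([ 0.8715,  0.0695, -0.1884]), 'moment': array([ 0.0381, -0.0026, -0.0238]), 'finger_gap': 0.9980996868862786}
[[-0.0033 -0.9955  0.0943  0.4601]
 [-1.      0.0024 -0.0089 -0.0413]
 [ 0.0086 -0.0943 -0.9955  1.0127]
 [ 0.      0.      0.      1.    ]] [[ 0.6396 -0.3667  0.6756 -0.0228]
 [-0.7686 -0.2866  0.572  -0.519 ]
 [-0.0161 -0.8851 -0.4652  0.484 ]
 [ 0.      0.      0.      1.    ]] [[408.6696   0.     282.423 ]
 [  0.     408.6696 214.9853]
 [  0.       0.       1.    ]]
```

View pics/top1.png

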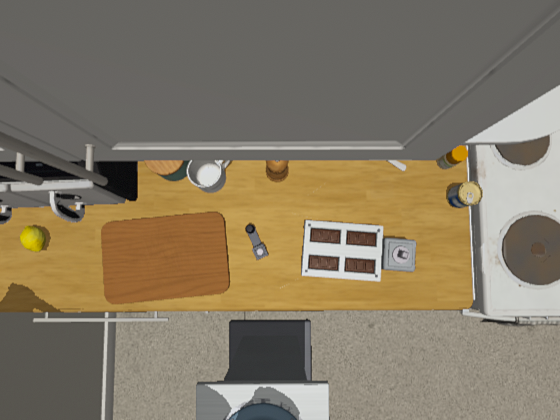

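View pics/scene1.png

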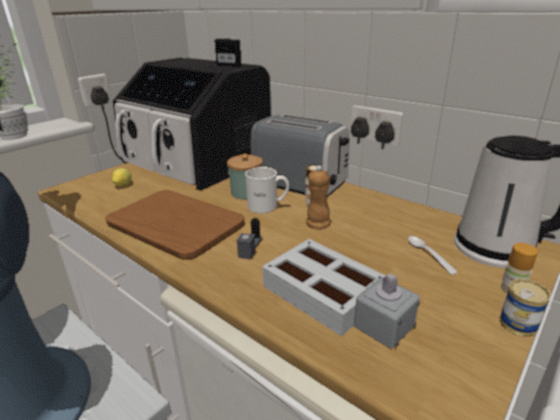

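Top view: four bars in the mould (about 343,250), with the gear box at (400,254). The crank hub is at (260,252) and its handle at (250,229). The board is at (166,257), the mug at (205,172) and the mill at (277,168).

Run:
```python
from h import *
np.set_printoptions(precision=4,suppress=True)
f=grab('top');W=cloud(f);img=f['frame']
big=cv2.resize(img[205:305,90:430],None,fx=2.3,fy=2.3,interpolation=cv2.INTER_CUBIC)
def rect(m,h,name):
    m=m.astype(np.uint8)
    c=max(cv2.findContours(m,cv2.RETR_EXTERNAL,cv2.CHAIN_APPROX_NONE)[0],key=cv2.contourArea)
    p=np.array([ray(f,u,v,h)[:2] for u,v in c[:,0]],np.float32)
    r=cv2.minAreaRect(p);print(name,np.array(r[0]),np.array(r[1]),r[2],len(p))
z=W[...,2]
roi=np.zeros(z.shape,bool);roi[205:310,90:430]=1
for lo,hi in [(.012,.03),(.036,.056),(.06,.075),(.075,.12)]:
    m=roi&(z>lo)&(z<hi);n,l,st,ce=cv2.connectedComponentsWithStats(m.astype(np.uint8))
    for i in range(1,n):
        if st[i,4]>8: print(lo,st[i],np.nanmedian(W[l==i],0))
u=np.arange(560)[None]
rect(roi&(z>.012)&(z<.03)&(u<235),.021,'board')
rect(roi&(z>.038)&(z<.056)&(u>290),.046,'block')
rect(roi&(z>.06)&(z<.08)&(u>290),.071,'box')
hsv=cv2.cvtColor(img,cv2.COLOR_BGR2HSV)
br=roi&(u>300)&(hsv[...,1]>80)&(hsv[...,2]<110)&(u<382)&(np.arange(420)[:,None]<276)&(np.arange(420)[:,None]>224)
n,l,st,ce=cv2.connectedComponentsWithStats(br.astype(np.uint8))
for i in range(1,n):
    if st[i,4]>60: print('bar',st[i],ray(f,*ce[i],.042)); rect(l==i,.042,'b')
c=roi&(u>235)&(u<280)&(hsv[...,1]<70)
c2=roi&(u>235)&(u<280)&(z>.006)
rect(c,.03,'crankgrey');rect(c2,.03,'crankz')
rect(c2&(z>.05),.055,'handletop'); rect(c2&(z>.035)&(z<.05),.045,'hubtop')
print(ray(f,*[260.5,252],.045),ray(f,250,229,.055),ray(f,404,255,.104))
for nm,(a,b,c_,d) in dict(mug=(185,150,225,190),mill=(262,155,292,185)).items():
    print(nm,np.nanmax(z[b:d,a:c_]))
cv2.imwrite('pics/top2.png',cv2.resize(img[215:280,235:425],None,fx=4,fy=4,interpolation=cv2.INTER_CUBIC))
```

```text
0.012 [  101   211   129    93 10214] [0.453  0.2351 0.0193]
0.036 [ 302  220   82   61 4158] [ 0.4684 -0.1926  0.0437]
0.036 [245 224   9   9  61] [0.5206 0.0287 0.0526]
0.036 [252 243  16  17 162] [0.4666 0.0034 0.0441]
0.06 [383 237  33  34 843] [ 0.4586 -0.3151  0.0671]
0.075 [393 246  17  17 138] [ 0.4585 -0.3164  0.082 ]
board [0.4544 0.2339] [0.1992 0.2998] 5.404225826263428 386
block [ 0.469  -0.1926] [0.1886 0.1298] 85.44159698486328 262
box [ 0.459  -0.3173] [0.0736 0.0739] 85.74432373046875 120
bar [311 229  29  14 335] [ 0.5034 -0.1506  0.042 ]
b [ 0.5032 -0.1506] [0.0677 0.0292] 85.4376449584961 77
bar [347 231  29  15 344] [ 0.4964 -0.2367  0.042 ]
b [ 0.4963 -0.2365] [0.0677 0.0292] 85.4399642944336 77
bar [309 256  29  14 283] [ 0.44   -0.1473  0.042 ]
b [ 0.4393 -0.1456] [0.0677 0.0286] 85.43482971191406 77
bar [345 259  29  14 343] [ 0.4324 -0.232   0.042 ]
b [ 0.4327 -0.231 ] [0.0668 0.0288] 85.4347915649414 78
crankgrey [0.4906 0.0158] [0.0844 0.0301] 23.713233947753906 80
crankz [0.492  0.0172] [0.0871 0.031 ] 26.62371253967285 86
handletop [0.5204 0.0287] [0.0188 0.0188] 0.20265060663223267 23
hubtop [0.4667 0.0042] [0.03   0.0296] 23.26472282409668 43
[0.4642 0.002  0.045 ] [0.518  0.0263 0.055 ] [ 0.4563 -0.3189  0.104 ]
mug 0.5206828719678819
mill 0.495667199265473
```

View pics/top2.png

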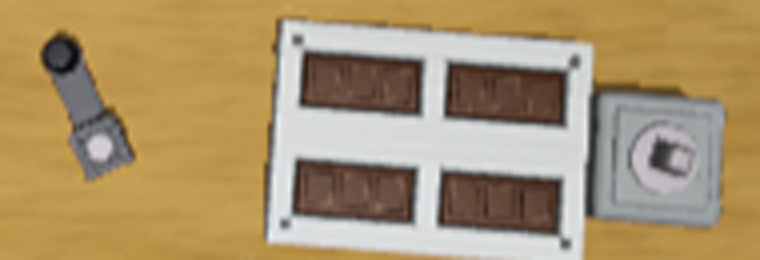

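The crank arm's yaw is about 24°, and the spindle is turned a bit. I'll look at the spindle from close by first, then take the crank.

```bash
cat >> h.py <<'E'
from scipy.spatial.transform import Rotation as Ro
def Rd(psi):
    c,s=np.cos(np.radians(psi)),np.sin(np.radians(psi))
    return np.array([[c,s,0],[s,-c,0],[0,0,-1]])
def num(x,y,z,psi,base=None):
    """row numbers to go to TCP x,y,z, jaw yaw psi (deg); base=(x,y,z,psi) commanded, else measured"""
    if base is None:
        s=env.state();p,R=s['tool_pos'],s['eef_rot']
    else: p,R=np.array(base[:3]),Rd(base[3])
    d=R.T@(np.array([x,y,z])-p)/.75
    r=Ro.from_matrix(R.T@Rd(psi)).as_rotvec()/np.pi
    return [round(float(v),4) for v in [*d,*r]]
E
python3 - <<'E'
from h import *
print(num(.42,-.317,.30,-60))
E
```

```text
[-1.0444, 0.6787, -0.1112, 0.0004, 0.0003, 0.7092]
```

Request:
step_arm([
  [-0.6, 0.39, -0.11, 0, 0, 0.45, 1],
  [-0.6, 0.39, -0.11, 0, 0, 0.45, 1],
  [-0.6, 0.39, -0.11, 0, 0, 0.45, 1],
  [-0.6, 0.39, -0.11, 0, 0, 0.45, 1],
  [-0.6, 0.39, -0.11, 0, 0, 0.45, 1],
  [-0.6, 0.39, -0.11, 0, 0, 0.45, 1],
  [-0.6, 0.39, -0.11, 0, 0, 0.45, 1],
  [-0.6, 0.39, -0.11, 0, 0, 0.45, 1],
  [-0.6, 0.39, -0.11, 0, 0, 0.45, 1],
  [-0.6, 0.39, -0.11, 0, 0, 0.45, 1],
  [-0.6, 0.39, -0.11, 0, 0, 0.45, 1],
  [-0.6, 0.39, -0.11, 0, 0, 0.45, 1],
])

```text
time: 1.15
tool_pos: [0.3383, 0.114, 0.2927]
eef_rot: [[0.972, -0.235, 0.001], [-0.235, -0.972, 0.0], [0.001, -0.0, -1.0]]
ft_force: [1.2, 0.0, 0.1]
finger_gap: 0.999
```

```bash
python3 -c "
from h import *
print(num(.42,-.317,.30,-60))"
```

```text
[0.2407, 0.533, -0.0097, -0.0002, -0.0002, 0.258]
```

Request:
step_arm([
  [0.24, 0.53, -0.01, 0, 0, 0.258, 1],
  [0.24, 0.53, -0.01, 0, 0, 0.258, 1],
  [0.24, 0.53, -0.01, 0, 0, 0.258, 1],
  [0.24, 0.53, -0.01, 0, 0, 0.258, 1],
  [0.24, 0.53, -0.01, 0, 0, 0.258, 1],
  [0.24, 0.53, -0.01, 0, 0, 0.258, 1],
  [0.24, 0.53, -0.01, 0, 0, 0.258, 1],
  [0.24, 0.53, -0.01, 0, 0, 0.258, 1],
  [0.24, 0.53, -0.01, 0, 0, 0.258, 1],
  [0.24, 0.53, -0.01, 0, 0, 0.258, 1],
  [0.24, 0.53, -0.01, 0, 0, 0.258, 1],
  [0.24, 0.53, -0.01, 0, 0, 0.258, 1],
])

```text
time: 2.15
tool_pos: [0.4218, -0.316, 0.299]
eef_rot: [[0.5, -0.866, -0.001], [-0.866, -0.5, 0.001], [-0.001, 0.001, -1.0]]
ft_force: [-0.4, 0.4, 0.2]
finger_gap: 0.999
```

Run:
```python
from h import *
np.set_printoptions(precision=4,suppress=True)
f=grab('wrist','w1.png');print(f['cam_to_world'],f['camera_matrix'][0,0],env.state()['tool_pos'],env.state()['eef_rot'])
np.save('w1.npy',f,allow_pickle=True)
```

```text
[[ 0.4995 -0.8353 -0.2298  0.4891]
 [-0.8663 -0.4818 -0.1316 -0.2767]
 [-0.0008  0.2648 -0.9643  0.4679]
 [ 0.      0.      0.      1.    ]] 308.11026853183296 [ 0.4218 -0.3138  0.2991] [[ 0.5013 -0.8653 -0.0012]
 [-0.8653 -0.5013  0.0016]
 [-0.002   0.0003 -1.    ]]
```

View pics/w1.png

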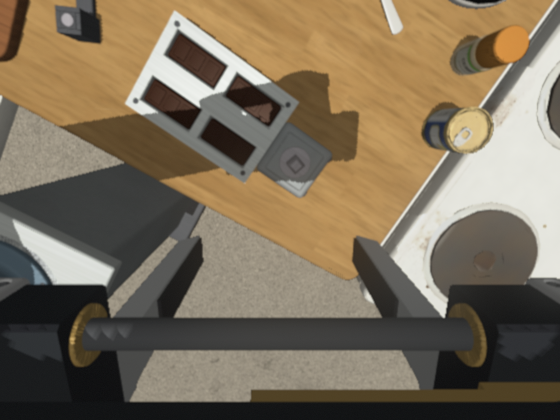

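The spindle shows at about (295,163), with the mould upper left and the crank at (70,18). I'll measure the spindle from an enlarged crop.

Run:
```python
from h import *
np.set_printoptions(precision=4,suppress=True)
f=np.load('w1.npy',allow_pickle=True).item();W=cloud(f);z=W[...,2]
r=np.zeros(z.shape,bool);r[135:200,265:330]=1
print(np.nanmax(z[r]))
for lo,h in [(.085,.098),(.098,.104),(.101,.104)]:
    m=(r&(z>lo)).astype(np.uint8)
    c=max(cv2.findContours(m,cv2.RETR_EXTERNAL,cv2.CHAIN_APPROX_NONE)[0],key=cv2.contourArea)
    p=np.array([ray(f,u,v,h)[:2] for u,v in c[:,0]],np.float32);q=cv2.minAreaRect(p);print(lo,len(p),q,W[m>0].mean(0))
im=f['frame'][130:205,255:355]
cv2.imwrite('pics/w1c.png',cv2.resize(im,None,fx=7,fy=7,interpolation=cv2.INTER_CUBIC))
```

```text
0.10723166805804052
0.085 41 ((0.4574835002422333, -0.3200375437736511), (0.017365846782922745, 0.016177784651517868), 71.29930114746094) [ 0.4579 -0.3196  0.1019]
0.098 39 ((0.45767924189567566, -0.3200084865093231), (0.01566079817712307, 0.015690581873059273), 70.85523223876953) [ 0.4575 -0.32    0.103 ]
0.101 38 ((0.45766231417655945, -0.3202775716781616), (0.013779520988464355, 0.013904616236686707), 71.4627685546875) [ 0.4577 -0.3203  0.1041]
```

View pics/w1c.png

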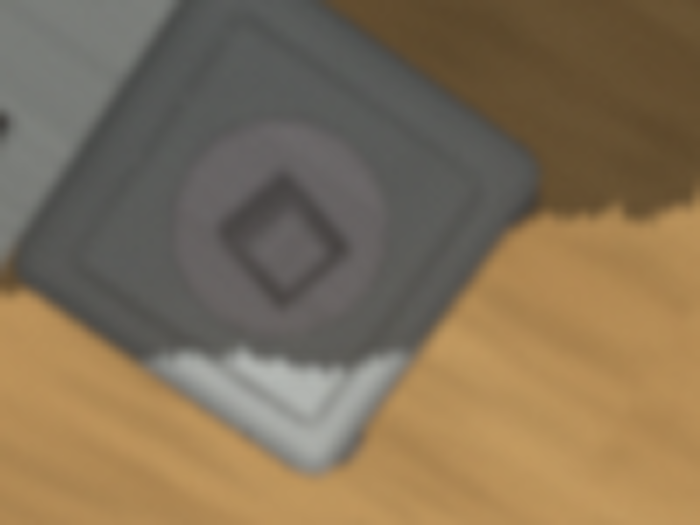

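```bash
python3 -c "
from h import *
print(num(.4665,.0035,.20,-65.5))"
```

```text
[-0.3359, -0.2637, 0.1327, 0.0001, 0.0006, 0.031]
```

Request:
step_arm([
  [-0.336, -0.264, 0.05, 0, 0, 0.031, 1],
  [-0.336, -0.264, 0.05, 0, 0, 0.031, 1],
  [-0.336, -0.264, 0.05, 0, 0, 0.031, 1],
  [-0.336, -0.264, 0.05, 0, 0, 0.031, 1],
  [-0.336, -0.264, 0.1327, 0, 0, 0.031, 1],
  [-0.336, -0.264, 0.1327, 0, 0, 0.031, 1],
  [-0.336, -0.264, 0.1327, 0, 0, 0.031, 1],
  [-0.336, -0.264, 0.1327, 0, 0, 0.031, 1],
  [-0.336, -0.264, 0.1327, 0, 0, 0.031, 1],
  [-0.336, -0.264, 0.1327, 0, 0, 0.031, 1],
  [-0.336, -0.264, 0.1327, 0, 0, 0.031, 1],
  [-0.336, -0.264, 0.1327, 0, 0, 0.031, 1],
])

```text
time: 3.2
tool_pos: [0.4667, 0.0041, 0.2016]
eef_rot: [[0.416, -0.909, 0.002], [-0.909, -0.416, -0.001], [0.002, -0.002, -1.0]]
ft_force: [-0.7, -0.7, -0.3]
finger_gap: 0.998
```

Run:
```python
from h import *
np.set_printoptions(precision=4,suppress=True)
f=grab('wrist','w2.png');W=cloud(f);z=W[...,2]
print(env.state()['tool_pos'],env.state()['eef_rot'][:,0])
near=np.hypot(W[...,0]-.49,W[...,1]-.017)<.075
for lo,hi,h in [(.035,.049,.045),(.049,.062,.055)]:
    m=(near&(z>lo)&(z<hi)).astype(np.uint8)
    n,l,st,ce=cv2.connectedComponentsWithStats(m)
    for i in range(1,n):
        if st[i,4]<40: continue
        c=max(cv2.findContours((l==i).astype(np.uint8),cv2.RETR_EXTERNAL,cv2.CHAIN_APPROX_NONE)[0],key=cv2.contourArea)
        p=np.array([ray(f,u,v,h)[:2] for u,v in c[:,0]],np.float32);print(lo,st[i],cv2.minAreaRect(p),W[l==i].mean(0))
```

```text
[0.4669 0.0037 0.2017] [ 0.4158 -0.9095  0.0016]
0.035 [263 183  28  29 805] ((0.46612659096717834, 0.005191029980778694), (0.031244294717907906, 0.029659271240234375), 24.54944610595703) [0.4664 0.0053 0.0457]
0.049 [267 131  21  22 350] ((0.520552396774292, 0.029218755662441254), (0.019716259092092514, 0.020450090989470482), 69.32928466796875) [0.5206 0.0293 0.0545]
```

View pics/w2.png

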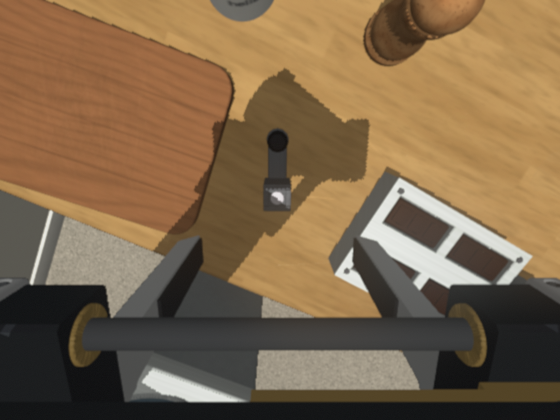

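The hub is at (.466,.005) with yaw 24.3°, and the jaws are already across it. I'll go down and grip.

Request:
step_arm([
  [-0.0015, 0, 0.12, 0, 0, 0, 0.5],
  [-0.0015, 0, 0.18, 0, 0, 0, 0],
  [-0.0015, 0, 0.235, 0, 0, 0.001, 0],
  [-0.0015, 0, 0.235, 0, 0, 0.001, 0],
  [-0.0015, 0, 0.235, 0, 0, 0.001, 0],
  [-0.0015, 0, 0.235, 0, 0, 0.001, -1],
  [-0.0015, 0, 0.235, 0, 0, 0.001, -1],
  [-0.0015, 0, 0.235, 0, 0, 0.001, -1],
  [-0.0015, 0, 0.235, 0, 0, 0.001, -1],
  [-0.0015, 0, 0.235, 0, 0, 0.001, -1],
  [-0.0015, 0, 0.235, 0, 0, 0.001, -1],
], squeeze=35)

```text
time: 4.17
tool_pos: [0.4678, 0.0053, 0.0264]
eef_rot: [[0.414, -0.91, 0.004], [-0.91, -0.414, -0.001], [0.003, -0.003, -1.0]]
ft_force: [-0.7, 0.2, 7.9]
finger_gap: 0.316
```

```bash
python3 -c "
from h import *
s=env.state();print(s['tool_pos'],s['finger_gap'])
print(num(.4662,.0050,.17,-65.5)); print(num(.435,-.31,.18,-108.9))"
```

```text
[0.46779036 0.00527535 0.02636396] 0.31583394602171505
[-0.0, 0.0014, -0.1915, -0.0011, -0.0009, -0.0002]
[0.3651, 0.2132, -0.2045, -0.0013, -0.0004, 0.2409]
```

```bash
python3 -c "
from h import *
print(num(.46,-.255,.19,-108.9))"
```

```text
[0.3122, 0.1525, -0.2178, -0.0013, -0.0004, 0.2409]
```

Request:
step_arm([
  [0, 0, -0.05, 0, 0, 0, -1],
  [0, 0, -0.1, 0, 0, 0, -1],
  [0.05, 0.02, -0.16, 0, 0, 0.04, -1],
  [0.1, 0.05, -0.218, 0, 0, 0.08, -1],
  [0.15, 0.07, -0.218, 0, 0, 0.12, -1],
  [0.2, 0.1, -0.218, 0, 0, 0.16, -1],
  [0.25, 0.12, -0.218, 0, 0, 0.2, -1],
  [0.312, 0.1525, -0.218, 0, 0, 0.241, -1],
  [0.312, 0.1525, -0.218, 0, 0, 0.241, -1],
  [0.312, 0.1525, -0.218, 0, 0, 0.241, -1],
  [0.312, 0.1525, -0.218, 0, 0, 0.241, -1],
  [0.312, 0.1525, -0.218, 0, 0, 0.241, -1],
])

```text
time: 5.17
tool_pos: [0.4582, -0.2539, 0.1872]
eef_rot: [[-0.324, -0.946, -0.001], [-0.946, 0.324, 0.001], [-0.001, 0.001, -1.0]]
ft_force: [-0.0, 0.5, -3.5]
finger_gap: 0.319
```

Run:
```python
from h import *
np.set_printoptions(precision=4,suppress=True)
f=grab('wrist','w3.png');W=cloud(f);z=W[...,2]
s=env.state();print(s['tool_pos'],s['eef_rot'],s['ft_force'],s['finger_gap'])
near=np.hypot(W[...,0]-.458,W[...,1]+.319)<.03
for lo,h in [(.088,.1),(.098,.104),(.060,.071)]:
    m=(near&(z>lo)&(z<.11)).astype(np.uint8)
    if m.sum()<20: print('none');continue
    c=max(cv2.findContours(m,cv2.RETR_EXTERNAL,cv2.CHAIN_APPROX_NONE)[0],key=cv2.contourArea)
    p=np.array([ray(f,u,v,h)[:2] for u,v in c[:,0]],np.float32);print(lo,m.sum(),cv2.minAreaRect(p),W[m>0].mean(0))
```

```text
[ 0.4584 -0.2534  0.1872] [[-0.3232 -0.9463 -0.0008]
 [-0.9463  0.3232  0.0011]
 [-0.0008  0.0011 -1.    ]] [-0.207  -0.0682 -2.4784] 0.3186727499886204
0.088 441 ((0.45883306860923767, -0.3191095292568207), (0.018175844103097916, 0.01734776608645916), 71.04537200927734) [ 0.4592 -0.319   0.1009]
0.098 358 ((0.4588277041912079, -0.3192005157470703), (0.015757013112306595, 0.015395890921354294), 71.04489135742188) [ 0.4585 -0.3194  0.1028]
0.06 3135 ((0.4589790999889374, -0.3184916079044342), (0.059162210673093796, 0.058758027851581573), 82.3502197265625) [ 0.4607 -0.3181  0.0774]
```

View pics/w3.png

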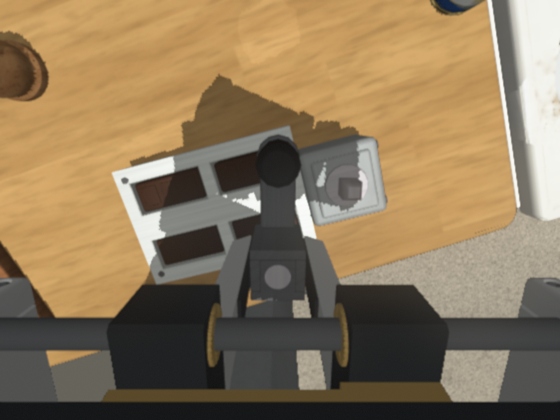

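The held crank is upright in the jaws: hub (277,277), handle (278,163). The spindle is at (350,187). I'll measure the held hub in the same image so the offset is relative.

Run:
```python
from h import *
np.set_printoptions(precision=4,suppress=True)
f=grab('wrist');W=cloud(f);z=W[...,2]
s=env.state();p0=s['tool_pos'];print(p0)
m=np.zeros(z.shape,bool);m[135:190,250:305]=1;m&=(z>.19)
print('handle',np.nanmax(z[m]),W[m&(z>np.nanmax(z[m])-.006)].mean(0))
c=max(cv2.findContours((m&(z>np.nanmax(z[m])-.006)).astype(np.uint8),0,1)[0],key=cv2.contourArea)
(u,v),r=cv2.minEnclosingCircle(c);hz=.2143;h=ray(f,u,v,hz);print(h)
g=cv2.cvtColor(f['frame'],cv2.COLOR_BGR2GRAY)
print('hubspot',ray(f,277.5,277,.2045),W[277,277])
d=h[:2]-p0[:2];print('handle rel tcp',d,np.hypot(*d),np.degrees(np.arctan2(d[1],d[0])))
```

```text
[ 0.4586 -0.2531  0.1873]
handle 0.21845184045551594 [ 0.5137 -0.2713  0.2157]
[ 0.5135 -0.2712  0.2143]
hubspot [ 0.455  -0.251   0.2045] [ 0.4564 -0.2512  0.2071]
handle rel tcp [ 0.0549 -0.018 ] 0.05780583196874508 -18.19248818461831
```

```bash
python3 -c "
from h import *
print(num(.4608,-.3200,.14,-108.9))"
```

```text
[0.0835, -0.0316, 0.0629, 0.0003, 0.0002, 0.0005]
```

Request:
step_arm([
  [0.0835, -0.0316, 0, 0, 0, 0, -1],
  [0.0835, -0.0316, 0, 0, 0, 0, -1],
  [0.0835, -0.0316, 0, 0, 0, 0, -1],
  [0.0835, -0.0316, 0.03, 0, 0, 0, -1],
  [0.0835, -0.0316, 0.06, 0, 0, 0, -1],
  [0.0835, -0.0316, 0.063, 0, 0, 0, -1],
  [0.0835, -0.0316, 0.063, 0, 0, 0, -1],
  [0.0835, -0.0316, 0.063, 0, 0, 0, -1],
  [0.0835, -0.0316, 0.063, 0, 0, 0, -1],
])

```text
time: 6.02
tool_pos: [0.4618, -0.3217, 0.1422]
eef_rot: [[-0.323, -0.946, 0.002], [-0.946, 0.323, -0.002], [0.001, -0.002, -1.0]]
ft_force: [-0.3, -0.5, -2.0]
finger_gap: 0.318
```

```bash
python3 -c "
from h import *
print(env.state()['tool_pos'],num(.4608,-.3200,.14,-108.9))"
```

```text
[ 0.46177578 -0.32166081  0.14215223] [-0.0017, 0.002, 0.0029, -0.0008, -0.0004, 0.0002]
```

Request:
step_arm([
  [-0.0017, 0.002, 0.004, 0, 0, 0, -1],
  [-0.0017, 0.002, 0.012, 0, 0, 0, -1],
  [-0.0017, 0.002, 0.02, 0, 0, 0, -1],
  [-0.0017, 0.002, 0.024, 0, 0, 0, -1],
  [-0.0017, 0.002, 0.028, 0, 0, 0, -1],
  [-0.0017, 0.002, 0.028, 0, 0, 0, -1],
])

```text
time: 6.52
tool_pos: [0.4597, -0.3205, 0.1189]
eef_rot: [[-0.324, -0.946, -0.0], [-0.946, 0.324, -0.001], [0.001, -0.0, -1.0]]
ft_force: [-0.2, -4.5, -5.9]
finger_gap: 0.319
```

It has gone over the taper, with about 11 mm engaged and low force. I'll carry on down.

Request:
step_arm([
  [0, 0, 0.006, 0, 0, 0, -1],
  [0, 0, 0.012, 0, 0, 0, -1],
  [0, 0, 0.018, 0, 0, 0, -1],
  [0, 0, 0.023, 0, 0, 0, -1],
  [0, 0, 0.023, 0, 0, 0, -1],
])

```text
time: 6.93
tool_pos: [0.4599, -0.3207, 0.1024]
eef_rot: [[-0.324, -0.946, 0.0], [-0.946, 0.324, -0.002], [0.001, -0.001, -1.0]]
ft_force: [-3.2, -5.7, 1.1]
finger_gap: 0.313
```

Request:
step_arm([
  [0, 0, 0.023, 0, 0, 0, 0],
  [0, 0, 0.023, 0, 0, 0, 0],
  [0, 0, 0.023, 0, 0, 0, 0],
  [0, 0, -0.03, 0, 0, 0, 0],
  [0, 0, -0.08, 0, 0, 0, 0],
  [0, 0, -0.12, 0, 0, 0, 0],
  [0, 0, -0.12, 0, 0, 0, 0],
  [0, 0, -0.12, 0, 0, 0, 0],
  [0, 0, -0.12, 0, 0, 0, 0],
])

```text
time: 7.68
tool_pos: [0.4594, -0.3187, 0.1907]
eef_rot: [[-0.324, -0.946, -0.001], [-0.946, 0.324, 0.003], [-0.002, 0.002, -1.0]]
ft_force: [0.6, 1.0, -1.6]
finger_gap: 0.501
```

Run:
```python
from h import *
np.set_printoptions(precision=4,suppress=True)
f=grab('wrist','w4.png');W=cloud(f);z=W[...,2]
print(env.state()['tool_pos'])
near=np.hypot(W[...,0]-.458,W[...,1]+.319)<.09
for lo,hi,h in [(.124,.14,.131),(.113,.125,.121)]:
    m=(near&(z>lo)&(z<hi)).astype(np.uint8)
    n,l,st,ce=cv2.connectedComponentsWithStats(m)
    for i in range(1,n):
        if st[i,4]<60: continue
        c=max(cv2.findContours((l==i).astype(np.uint8),0,1)[0],key=cv2.contourArea)
        p=np.array([ray(f,u,v,h)[:2] for u,v in c[:,0]],np.float32);print(st[i],cv2.minAreaRect(p),np.median(W[l==i],0))
```

```text
[ 0.4591 -0.3185  0.1899]
[266 131  28  27 568] ((0.5178490877151489, -0.3390282988548279), (0.01894516870379448, 0.01890147477388382), 26.186302185058594) [ 0.5177 -0.3391  0.128 ]
[262 215  36  23 274] ((0.4581822156906128, -0.31873631477355957), (0.027550511062145233, 0.018166499212384224), 71.08153533935547) [ 0.4531 -0.3192  0.1245]
[266 129  29  30 120] ((0.5178673267364502, -0.3391183018684387), (0.020769907161593437, 0.020777417346835136), 26.186206817626953) [ 0.5203 -0.3401  0.1237]
[ 261  199   38   39 1357] ((0.4610207676887512, -0.3198987543582916), (0.029697313904762268, 0.03239081799983978), 71.98109436035156) [ 0.462  -0.3202  0.1232]
```

View pics/w4.png

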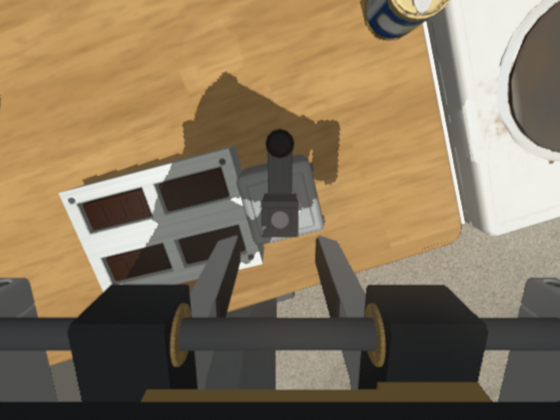

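The crank sits on the spindle, with its hub at (280,218) and handle at (279,144). Next I take the handle.

```bash
python3 -c "
from h import *
print(num(.5172,-.3387,.19,-108.9),num(.5172,-.3387,.105,-108.9))"
```

```text
[0.0004, -0.0821, -0.0004, 0.0011, 0.0008, -0.0001] [0.0006, -0.0824, 0.1129, 0.0011, 0.0008, -0.0001]
```

Request:
step_arm([
  [0, -0.045, 0, 0, 0, 0, 0],
  [0, -0.082, 0, 0, 0, 0, 0],
  [0, -0.082, 0, 0, 0, 0, 0],
  [0, -0.082, 0.04, 0, 0, 0, 0],
  [0, -0.082, 0.08, 0, 0, 0, 0],
  [0, -0.082, 0.112, 0, 0, 0, 0],
  [0, -0.082, 0.112, 0, 0, 0, 0],
  [0, -0.082, 0.112, 0, 0, 0, -1],
  [0, -0.082, 0.112, 0, 0, 0, -1],
  [0, -0.082, 0.112, 0, 0, 0, -1],
  [0, -0.082, 0.112, 0, 0, 0, -1],
], squeeze=20)

```text
time: 8.65
tool_pos: [0.5189, -0.3406, 0.1102]
eef_rot: [[-0.324, -0.946, 0.002], [-0.946, 0.324, -0.002], [0.001, -0.003, -1.0]]
ft_force: [-0.5, 0.7, 0.4]
finger_gap: 0.248
```

```bash
cat > wind.py <<'E'
import sys
from h import *
# args: commanded start xyz psi ; angles a0,a1,step ; prints rows relative to commanded
def rows(C,start,a0,angs,z=None,psi=-108.9,r=.06):
    out=[]
    b=[*start,psi]
    for a in angs:
        t=np.radians(a)
        n=num(C[0]+r*np.cos(t),C[1]+r*np.sin(t),z or start[2],psi,b)
        out.append([round(v,3) if i>1 else round(v,4) for i,v in enumerate(n)])
    return out
E
python3 - <<'E'
from h import *;from wind import rows
s=env.state();p=s['tool_pos'];print(p,s['finger_gap'],s['ft_force'])
for r in rows((.4595,-.319),p,0,range(-30,-160,-12)):print(r[:3])
E
```

```text
[ 0.51887498 -0.34055595  0.11021953] 0.24775879981291077 [-0.45081737  0.7194312   0.41833799]
[0.0139, 0.0057, 0.0]
[0.0298, 0.0106, 0.0]
[0.0445, 0.0188, 0.0]
[0.0571, 0.0298, 0.0]
[0.0671, 0.0431, 0.0]
[0.0741, 0.0583, 0.0]
[0.0779, 0.0746, 0.0]
[0.0781, 0.0913, 0.0]
[0.0749, 0.1077, 0.0]
[0.0684, 0.1231, 0.0]
[0.0587, 0.1368, 0.0]
```

Request:
step_arm([
  [0.0139, 0.0057, 0, 0, 0, 0, -1],
  [0.0298, 0.0106, 0, 0, 0, 0, -1],
  [0.0445, 0.0188, 0, 0, 0, 0, -1],
  [0.0571, 0.0298, 0, 0, 0, 0, -1],
  [0.0671, 0.0431, 0, 0, 0, 0, -1],
  [0.0741, 0.0583, 0, 0, 0, 0, -1],
])

```text
time: 9.15
tool_pos: [0.4609, -0.3822, 0.1122]
eef_rot: [[-0.325, -0.946, 0.008], [-0.946, 0.325, -0.008], [0.005, -0.011, -1.0]]
ft_force: [4.8, -3.6, 4.8]
finger_gap: 0.229
```

Run:
```python
from h import *;from wind import rows
s=env.state();p=s['tool_pos'];print(p,s['finger_gap'],s['ft_force'])
d=p[:2]-np.array((.4595,-.319));print(np.hypot(*d),np.degrees(np.arctan2(d[1],d[0])))
for r in rows((.4595,-.319),p,0,range(-105,-240,-12)):print(r[:3])
```

```text
[ 0.46088752 -0.38215898  0.11220346] 0.22932771789978304 [ 4.79281664 -3.55127627  4.82838168]
0.06317422375560683 -88.74149280723545
[0.0007, 0.0236, 0.0]
[0.0001, 0.0403, 0.0]
[-0.0039, 0.0565, 0.0]
[-0.0113, 0.0715, 0.0]
[-0.0216, 0.0847, 0.0]
[-0.0345, 0.0954, 0.0]
[-0.0492, 0.1033, 0.0]
[-0.0653, 0.1078, 0.0]
[-0.082, 0.109, 0.0]
[-0.0986, 0.1066, 0.0]
[-0.1143, 0.1009, 0.0]
[-0.1284, 0.092, 0.0]
```

Request:
step_arm([
  [0.0007, 0.0236, 0.001, 0, 0, 0, -1],
  [0.0001, 0.0403, 0.002, 0, 0, 0, -1],
  [-0.0039, 0.0565, 0.002, 0, 0, 0, -1],
  [-0.0113, 0.0715, 0.002, 0, 0, 0, -1],
  [-0.0216, 0.0847, 0.002, 0, 0, 0, -1],
  [-0.0345, 0.0954, 0.002, 0, 0, 0, -1],
  [-0.0492, 0.1033, 0.002, 0, 0, 0, -1],
  [-0.0653, 0.1078, 0.002, 0, 0, 0, -1],
  [-0.082, 0.109, 0.002, 0, 0, 0, -1],
])

```text
time: 9.9
tool_pos: [0.4023, -0.2976, 0.111]
eef_rot: [[-0.325, -0.946, 0.004], [-0.946, 0.325, -0.01], [0.008, -0.008, -1.0]]
ft_force: [0.7, -6.0, 8.4]
finger_gap: 0.231
```

Run:
```python
from h import *;from wind import rows
s=env.state();p=s['tool_pos'];print(p,s['finger_gap'],s['ft_force'])
d=p[:2]-np.array((.4595,-.319));a=np.degrees(np.arctan2(d[1],d[0]));print(np.hypot(*d),a)
for r in rows((.4595,-.319),p,0,[a-12*i for i in range(1,13)]):print(r[:2])
```

```text
[ 0.40231726 -0.29759895  0.1109878 ] 0.23066986600070222 [ 0.72352665 -5.98678154  8.3512919 ]
0.06105629383620702 159.4812832538383
[-0.0165, -0.0036]
[-0.0323, -0.0092]
[-0.0465, -0.018]
[-0.0586, -0.0295]
[-0.0681, -0.0433]
[-0.0745, -0.0588]
[-0.0775, -0.0753]
[-0.077, -0.092]
[-0.0731, -0.1082]
[-0.0658, -0.1233]
[-0.0556, -0.1366]
[-0.0429, -0.1474]
```

Request:
step_arm([
  [-0.0165, -0.0036, -0.001, 0, 0, 0, -1],
  [-0.0323, -0.0092, -0.002, 0, 0, 0, -1],
  [-0.0465, -0.018, -0.002, 0, 0, 0, -1],
  [-0.0586, -0.0295, -0.002, 0, 0, 0, -1],
  [-0.0681, -0.0433, -0.002, 0, 0, 0, -1],
  [-0.0745, -0.0588, -0.002, 0, 0, 0, -1],
  [-0.0775, -0.0753, -0.002, 0, 0, 0, -1],
  [-0.077, -0.092, -0.002, 0, 0, 0, -1],
  [-0.0731, -0.1082, -0.002, 0, 0, 0, -1],
  [-0.0658, -0.1233, -0.002, 0, 0, 0, -1],
  [-0.0556, -0.1366, -0.002, 0, 0, 0, -1],
  [-0.0429, -0.1474, -0.002, 0, 0, 0, -1],
])

```text
time: 10.9
tool_pos: [0.5163, -0.2999, 0.1108]
eef_rot: [[-0.324, -0.946, -0.001], [-0.946, 0.324, -0.0], [0.0, 0.001, -1.0]]
ft_force: [-5.1, 4.8, 9.5]
finger_gap: 0.224
```

```bash
cat > n.py <<'E'
import sys
from h import *;from wind import rows
C=(.4595,-.3195);st=float(sys.argv[1]);n=int(sys.argv[2]);r=float(sys.argv[3]) if len(sys.argv)>3 else .06
s=env.state();p=s['tool_pos'];print(s['time'],p,s['finger_gap'],s['ft_force'])
d=p[:2]-np.array(C);a=np.degrees(np.arctan2(d[1],d[0]));print(np.hypot(*d),a)
for q in rows(C,p,0,[a+st*i for i in range(1,n+1)],r=r):print([round(float(v),3) for v in q[:2]])
E
python3 n.py -12 12
```

```text
10.9 [ 0.51634804 -0.29986963  0.11076492] 0.22380083491991246 [-5.14471639  4.80120029  9.5388519 ]
0.060141922528529665 19.050465635889005
[0.014, -0.009]
[0.03, -0.014]
[0.047, -0.017]
[0.063, -0.015]
[0.079, -0.011]
[0.094, -0.003]
[0.107, 0.008]
[0.117, 0.021]
[0.124, 0.036]
[0.129, 0.052]
[0.129, 0.069]
[0.126, 0.085]
```

Request:
step_arm([
  [0.014, -0.009, -0.001, 0, 0, 0, -1],
  [0.03, -0.014, -0.002, 0, 0, 0, -1],
  [0.047, -0.017, -0.002, 0, 0, 0, -1],
  [0.063, -0.015, -0.002, 0, 0, 0, -1],
  [0.079, -0.011, -0.002, 0, 0, 0, -1],
  [0.094, -0.003, -0.002, 0, 0, 0, -1],
  [0.107, 0.008, -0.002, 0, 0, 0, -1],
  [0.117, 0.021, -0.002, 0, 0, 0, -1],
  [0.124, 0.036, -0.002, 0, 0, 0, -1],
  [0.129, 0.052, -0.002, 0, 0, 0, -1],
  [0.129, 0.069, -0.002, 0, 0, 0, -1],
  [0.126, 0.085, -0.002, 0, 0, 0, -1],
])

```text
time: 11.9
tool_pos: [0.4252, -0.3714, 0.1122]
eef_rot: [[-0.325, -0.946, 0.003], [-0.946, 0.325, -0.008], [0.006, -0.006, -1.0]]
ft_force: [1.4, -3.2, 5.4]
finger_gap: 0.226
```

```bash
python3 n.py -12 12
```

```text
11.9 [ 0.42516338 -0.37144055  0.11222503] 0.22639851973283195 [ 1.40224613 -3.23326509  5.35394103]
0.062264153198069036 -123.46771143700558
[-0.009, 0.015]
[-0.018, 0.029]
[-0.029, 0.041]
[-0.043, 0.05]
[-0.059, 0.056]
[-0.076, 0.059]
[-0.092, 0.058]
[-0.108, 0.054]
[-0.123, 0.046]
[-0.137, 0.036]
[-0.147, 0.023]
[-0.155, 0.008]
```

Request:
step_arm([
  [-0.009, 0.015, 0, 0, 0, 0, -1],
  [-0.018, 0.029, 0, 0, 0, 0, -1],
  [-0.029, 0.041, 0, 0, 0, 0, -1],
  [-0.043, 0.05, 0, 0, 0, 0, -1],
  [-0.059, 0.056, 0, 0, 0, 0, -1],
  [-0.076, 0.059, 0, 0, 0, 0, -1],
  [-0.092, 0.058, 0, 0, 0, 0, -1],
  [-0.108, 0.054, 0, 0, 0, 0, -1],
  [-0.123, 0.046, 0, 0, 0, 0, -1],
  [-0.137, 0.036, 0, 0, 0, 0, -1],
  [-0.147, 0.023, 0, 0, 0, 0, -1],
  [-0.155, 0.008, 0, 0, 0, 0, -1],
])

```text
time: 12.9
tool_pos: [0.4583, -0.2605, 0.1116]
eef_rot: [[-0.322, -0.947, 0.002], [-0.947, 0.322, -0.013], [0.012, -0.006, -1.0]]
ft_force: [-3.9, -17.9, 1.9]
finger_gap: 0.226
```

```bash
python3 n.py -12 7
```

```text
12.9 [ 0.45825087 -0.26049432  0.11163229] 0.22590195898636042 [ -3.89071927 -17.9379815    1.8768011 ]
0.059018898870936136 91.21274730406941
[-0.005, -0.016]
[-0.006, -0.033]
[-0.003, -0.049]
[0.003, -0.065]
[0.013, -0.078]
[0.025, -0.09]
[0.039, -0.099]
```

Request:
step_arm([
  [-0.003, -0.016, 0, 0, 0, 0, -1],
  [-0.004, -0.033, 0, 0, 0, 0, -1],
  [-0.001, -0.049, 0, 0, 0, 0, -1],
  [0.005, -0.065, 0, 0, 0, 0, -1],
  [0.015, -0.078, 0, 0, 0, 0, -1],
  [0.027, -0.091, 0, 0, 0, 0, -1],
  [0.041, -0.1, 0, 0, 0, 0, -1],
])

```text
time: 13.48
tool_pos: [0.5188, -0.3084, 0.1109]
eef_rot: [[-0.324, -0.946, -0.001], [-0.946, 0.324, 0.003], [-0.003, 0.002, -1.0]]
ft_force: [-0.4, 6.5, 10.1]
finger_gap: 0.228
```

```bash
sed -i 's/-.3195/-.3205/' n.py; python3 n.py -4 6
```

```text
13.4833 [ 0.51882856 -0.30844163  0.1109065 ] 0.2275499245008677 [-0.40591192  6.49824893 10.1105075 ]
0.06054157113780381 11.488724414073774
[0.005, -0.002]
[0.01, -0.004]
[0.016, -0.006]
[0.021, -0.008]
[0.026, -0.009]
[0.032, -0.01]
```

Request:
step_arm([
  [0.005, -0.002, 0, 0, 0, 0, -1],
  [0.01, -0.004, 0, 0, 0, 0, -1],
  [0.016, -0.006, 0, 0, 0, 0, -1],
  [0.021, -0.008, 0, 0, 0, 0, -1],
  [0.021, -0.008, 0, 0, 0, 0, -1],
])

```text
time: 13.9
tool_pos: [0.52, -0.3258, 0.1111]
eef_rot: [[-0.325, -0.946, 0.002], [-0.946, 0.325, 0.001], [-0.002, -0.002, -1.0]]
ft_force: [2.7, 4.1, 8.0]
finger_gap: 0.227
```

```bash
python3 n.py -4 6
```

```text
13.9 [ 0.51997997 -0.32584093  0.11111269] 0.22737614770745232 [2.65958611 4.11537613 8.02842577]
0.06071533759142206 -5.046643639261936
[0.006, -0.0]
[0.011, -0.001]
[0.017, -0.001]
[0.022, -0.001]
[0.028, -0.001]
[0.034, -0.0]
```

Request:
step_arm([
  [0.006, 0, 0, 0, 0, 0, -1],
  [0.011, -0.001, 0, 0, 0, 0, -1],
  [0.014, -0.001, 0, 0, 0, 0, -1],
  [0.014, -0.001, 0, 0, 0, 0, -1],
])

```text
time: 14.23
tool_pos: [0.5181, -0.3364, 0.1114]
eef_rot: [[-0.325, -0.946, 0.005], [-0.946, 0.325, -0.001], [-0.001, -0.005, -1.0]]
ft_force: [4.8, 2.4, 6.4]
finger_gap: 0.228
```

```bash
python3 n.py -4 2
```

```text
14.2333 [ 0.51809656 -0.33642073  0.11139056] 0.22769970113713167 [4.77966209 2.36566677 6.44842366]
0.060720892483915566 -15.20036456425874
[0.006, 0.001]
[0.011, 0.001]
```

Request:
step_arm([
  [0.006, 0.001, 0, 0, 0, 0, -1],
  [0.011, 0.001, 0, 0, 0, 0, -1],
  [0.011, 0.001, 0, 0, 0, 0, -1],
  [0.011, 0.001, 0, 0, 0, 0, -1],
])

```text
time: 14.57
tool_pos: [0.516, -0.3424, 0.1116]
eef_rot: [[-0.325, -0.946, 0.008], [-0.946, 0.325, 0.002], [-0.005, -0.006, -1.0]]
ft_force: [9.9, 6.6, 7.1]
finger_gap: 0.23
```

Run:
```python
from h import *
np.set_printoptions(precision=4,suppress=True)
f=grab('scene');W=cloud(f);z=W[...,2]
y=W[...,1];x=W[...,0]
hsv=cv2.cvtColor(f['frame'],cv2.COLOR_BGR2HSV)
M=np.array([[.9968,-.0798],[.0798,.9968]]) # mould x,y axes rows
m=np.stack([x-.4667,y+.2265],-1)@M.T
for n,c in zip('1234',[(.032,-.0055),(.032,.0805),(-.032,-.0055),(-.032,.0805)]):
    k=(abs(m[...,0]-c[0])<.012)&(abs(m[...,1]-c[1])<.028)&(z<.1);print(n,k.sum(),np.nanmedian(z[k]))
k=(abs(m[...,0])<.008)&(abs(m[...,1]-.03)<.05);print('top',np.nanmedian(z[k]))
s=env.state();print(s['tool_pos'],s['ft_force'])
cv2.imwrite('pics/s2.png',cv2.resize(f['frame'][180:360,220:460],None,fx=3,fy=3))
```

```text
1 247 0.0726894264775857
2 201 0.07261196076817156
3 304 0.07255468408996946
4 236 0.07262474654167395
top 0.048142016500142326
[ 0.516  -0.3423  0.1116] [9.9324 6.6757 8.182 ]
```

View pics/s2.png

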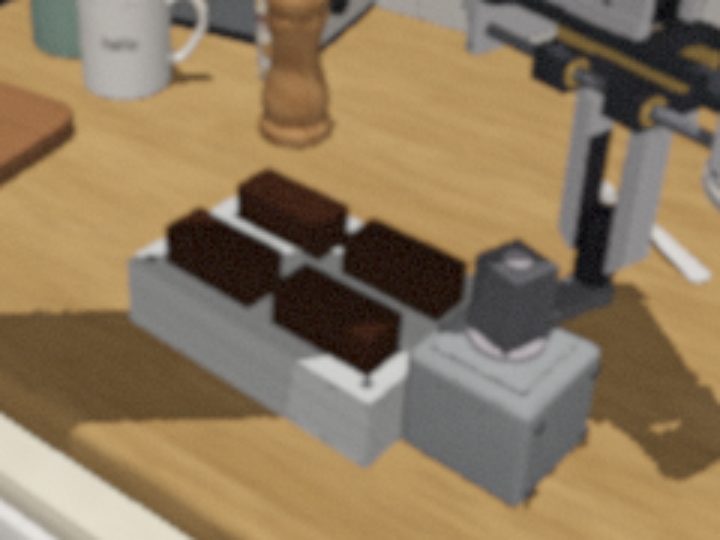

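All four bars stand about 24 mm proud, so the floors are up, and the crank is seated. I'll hold briefly, then release and rise.

Request:
step_arm([
  [0, 0, 0, 0, 0, 0, -1],
  [0, 0, 0, 0, 0, 0, -1],
  [-0.005, 0, 0, 0, 0, 0, 0],
  [-0.008, 0, 0, 0, 0, 0, 0],
  [-0.008, 0, 0, 0, 0, 0, 0],
  [-0.008, 0, -0.05, 0, 0, 0, 0],
  [-0.008, 0, -0.1, 0, 0, 0, 0],
  [-0.008, 0, -0.11, 0, 0, 0, 0],
  [-0.008, 0, -0.11, 0, 0, 0, 0],
])

```text
time: 15.37
tool_pos: [0.5157, -0.3396, 0.1956]
eef_rot: [[-0.324, -0.946, 0.004], [-0.946, 0.324, -0.005], [0.003, -0.005, -1.0]]
ft_force: [0.2, -0.4, 0.0]
finger_gap: 0.5
```

```bash
python3 -c "
from h import *
print(num(.504,-.151,.16,-4.6))"
```

```text
[-0.2329, 0.0966, 0.0462, -0.0003, -0.0022, -0.5796]
```

Request:
step_arm([
  [-0.06, 0.025, 0, 0, 0, -0.06, 0],
  [-0.12, 0.05, 0, 0, 0, -0.12, 0],
  [-0.18, 0.07, 0.02, 0, 0, -0.2, 0],
  [-0.233, 0.0966, 0.046, 0, -0.002, -0.58, 0],
  [-0.233, 0.0966, 0.046, 0, -0.002, -0.58, 0],
  [-0.233, 0.0966, 0.046, 0, -0.002, -0.58, 0],
  [-0.233, 0.0966, 0.046, 0, -0.002, -0.58, 0],
  [-0.233, 0.0966, 0.046, 0, -0.002, -0.58, 0],
  [-0.233, 0.0966, 0.046, 0, -0.002, -0.58, 0],
  [-0.233, 0.0966, 0.046, 0, -0.002, -0.58, 0],
  [-0.233, 0.0966, 0.046, 0, -0.002, -0.58, 0],
  [-0.233, 0.0966, 0.046, 0, -0.002, -0.58, 0],
])

```text
time: 16.37
tool_pos: [0.5012, -0.1487, 0.155]
eef_rot: [[0.923, -0.385, -0.006], [-0.385, -0.923, 0.006], [-0.008, -0.003, -1.0]]
ft_force: [0.5, 0.4, 0.4]
finger_gap: 0.5
```

Request:
step_arm([
  [0, 0, 0, 0, 0, -0.08, 0],
  [0, 0, 0, 0, 0, -0.08, 0],
  [0, 0, 0, 0, 0, -0.08, 0],
  [0, 0, 0, 0, 0, -0.08, 0],
])

```text
time: 16.7
tool_pos: [0.5017, -0.1488, 0.1558]
eef_rot: [[0.988, -0.152, -0.005], [-0.152, -0.988, 0.005], [-0.006, -0.005, -1.0]]
ft_force: [0.9, 0.5, -0.6]
finger_gap: 0.499
```

```bash
python3 -c "
from h import *
print(num(.504,-.151,.16,-4.6))
f=grab('wrist','w5.png');W=cloud(f);z=W[...,2]
m=((z>.062)&(z<.078)&(W[...,1]<-.05)&(W[...,1]>-.28)).astype(np.uint8)
n,l,st,ce=cv2.connectedComponentsWithStats(m)
for i in range(1,n):
    if st[i,4]<200: continue
    c=max(cv2.findContours((l==i).astype(np.uint8),0,1)[0],key=cv2.contourArea)
    p=np.array([ray(f,u,v,.070)[:2] for u,v in c[:,0]],np.float32);print(st[i],cv2.minAreaRect(p))
"
```

```text
[0.0035, 0.0023, -0.0056, -0.0015, 0.0017, -0.0231]
[ 259  176   42   80 2848] ((0.5036240220069885, -0.14954707026481628), (0.07046224176883698, 0.03173702955245972), 85.36489868164062)
[ 184  181   45   80 2596] ((0.44099944829940796, -0.14437729120254517), (0.07061193883419037, 0.03306349739432335), 85.3278579711914)
[ 267  267   37   51 1688] ((0.49763745069503784, -0.2234652042388916), (0.05250469222664833, 0.0317080020904541), 85.2104721069336)
[226 286  13  32 208] ((0.44631826877593994, -0.2246873825788498), (0.03273148462176323, 0.011487120762467384), 81.44760131835938)
```

Request:
step_arm([
  [0.003, 0.002, 0, 0, 0, -0.023, 0],
  [0.003, 0.002, 0.04, 0, 0.001, -0.023, 0],
  [0.003, 0.002, 0.08, 0, 0.001, -0.023, 0],
  [0.003, 0.002, 0.11, 0, 0.001, -0.023, 0],
  [0.003, 0.002, 0.127, 0, 0.001, -0.023, 0],
  [0.003, 0.002, 0.127, 0, 0.001, -0.023, 0],
  [0.003, 0.002, 0.127, 0, 0.001, -0.023, -1],
  [0.003, 0.002, 0.127, 0, 0.001, -0.023, -1],
  [0.003, 0.002, 0.127, 0, 0.001, -0.023, -1],
  [0.003, 0.002, 0.127, 0, 0.001, -0.023, -1],
], squeeze=15)

```text
time: 17.58
tool_pos: [0.5044, -0.1508, 0.0634]
eef_rot: [[0.997, -0.077, 0.001], [-0.077, -0.997, 0.003], [0.0, -0.003, -1.0]]
ft_force: [-4.5, -0.4, 3.4]
finger_gap: 0.336
```

```bash
python3 -c "
from h import *
b=[*env.state()['tool_pos'],-4.6];print(b)
print(num(.4992,.2381,.14,5.4,b),num(.4992,.2381,.043,5.4,b))"
```

```text
[np.float64(0.5044286816968894), np.float64(-0.1508261671600364), np.float64(0.06336276937810044), -4.6]
[-0.0485, -0.5163, -0.1022, 0.0, 0.0, -0.0556] [-0.0485, -0.5163, 0.0272, 0.0, 0.0, -0.0556]
```

Request:
step_arm([
  [0, 0, -0.04, 0, 0, 0, -1],
  [0, 0, -0.09, 0, 0, 0, -1],
  [-0.005, -0.05, -0.1, 0, 0, 0, -1],
  [-0.01, -0.1, -0.1, 0, 0, -0.01, -1],
  [-0.015, -0.155, -0.1, 0, 0, -0.02, -1],
  [-0.02, -0.21, -0.1, 0, 0, -0.03, -1],
  [-0.025, -0.265, -0.1, 0, 0, -0.04, -1],
  [-0.03, -0.32, -0.1, 0, 0, -0.05, -1],
  [-0.035, -0.375, -0.1, 0, 0, -0.056, -1],
  [-0.04, -0.43, -0.1, 0, 0, -0.056, -1],
  [-0.0485, -0.48, -0.1, 0, 0, -0.056, -1],
  [-0.0485, -0.516, -0.1, 0, 0, -0.056, -1],
])

```text
time: 18.58
tool_pos: [0.4974, 0.2411, 0.1395]
eef_rot: [[0.995, 0.1, 0.003], [0.1, -0.995, 0.005], [0.003, -0.005, -1.0]]
ft_force: [0.2, -0.2, 0.4]
finger_gap: 0.341
```

```bash
python3 -c "
from h import *
s=env.state();print(s['tool_pos'],s['finger_gap']);print(num(.4992,.2381,.0455,5.4))"
```

```text
[0.49744763 0.24105271 0.13953469] 0.34127929109262434
[0.0015, 0.0047, 0.1254, -0.0015, -0.001, 0.002]
```

Request:
step_arm([
  [0, 0, 0.05, 0, 0, 0, -1],
  [0, 0, 0.09, 0, 0, 0, -1],
  [0, 0, 0.115, 0, 0, 0, -1],
  [0, 0, 0.125, 0, 0, 0, -1],
  [0, 0, 0.125, 0, 0, 0, -1],
  [0, 0, 0.125, 0, 0, 0, -1],
  [0, 0, 0.125, 0, 0, 0, 0],
  [0, 0, 0.125, 0, 0, 0, 0],
  [0, 0, 0.125, 0, 0, 0, 0],
  [0, 0, 0.08, 0, 0, 0, 0],
  [0, 0, 0.03, 0, 0, 0, 0],
  [0, 0, -0.01, 0, 0, 0, 0],
])

```text
time: 19.58
tool_pos: [0.4986, 0.2378, 0.1487]
eef_rot: [[0.995, 0.098, 0.003], [0.098, -0.995, 0.004], [0.003, -0.004, -1.0]]
ft_force: [0.0, 0.5, 0.3]
finger_gap: 0.499
```

```bash
python3 -c "
from h import *
s=env.state();print(s['tool_pos'],s['finger_gap']);print(num(.4405,-.1457,.15,-4.6))
f=grab('wrist');W=cloud(f);z=W[...,2]
m=((z>.044)&(z<.06)&(W[...,1]>.08)&(W[...,1]<.4)&(abs(W[...,0]-.45)<.1)).astype(np.uint8)
n,l,st,ce=cv2.connectedComponentsWithStats(m)
for i in range(1,n):
    if st[i,4]>100: print(st[i],W[l==i].mean(0),np.ptp(W[l==i],0))
"
```

```text
[0.49860048 0.23776338 0.14873709] 0.4987769317767607
[-0.1273, 0.5012, -0.004, -0.0013, -0.0009, 0.0569]
[ 261  172   36   76 2642] [0.50007794 0.24046264 0.05206636] [0.03726565 0.07148487 0.01102333]
```

The first bar is flat on the board. Next is bar 4.

Request:
step_arm([
  [-0.127, 0.501, -0.004, 0, 0, 0.057, 0],
  [-0.127, 0.501, -0.004, 0, 0, 0.057, 0],
  [-0.127, 0.501, -0.004, 0, 0, 0.057, 0],
  [-0.127, 0.501, -0.004, 0, 0, 0.057, 0],
  [-0.127, 0.501, -0.004, 0, 0, 0.057, 0],
  [-0.127, 0.501, -0.004, 0, 0, 0.057, 0],
  [-0.127, 0.501, -0.004, 0, 0, 0.057, 0],
  [-0.127, 0.501, -0.004, 0, 0, 0.057, 0],
  [-0.127, 0.501, -0.004, 0, 0, 0.057, 0],
  [-0.127, 0.501, -0.004, 0, 0, 0.057, 0],
  [-0.127, 0.501, -0.004, 0, 0, 0.057, 0],
  [-0.127, 0.501, -0.004, 0, 0, 0.057, 0],
])

```text
time: 20.63
tool_pos: [0.4403, -0.146, 0.148]
eef_rot: [[0.997, -0.082, 0.002], [-0.082, -0.997, 0.004], [0.002, -0.004, -1.0]]
ft_force: [0.1, -0.3, -0.9]
finger_gap: 0.502
```

```bash
python3 -c "
from h import *
s=env.state();print(s['tool_pos'],s['finger_gap']);print(num(.4405,-.1452,.061,-4.6))"
```

```text
[ 0.44034039 -0.14602986  0.14800306] 0.5017271182485888
[-0.0001, -0.0007, 0.116, -0.0012, -0.0005, -0.0007]
```

Request:
step_arm([
  [0, 0, 0.05, 0, 0, 0, 0],
  [0, 0, 0.09, 0, 0, 0, 0],
  [0, 0, 0.118, 0, 0, 0, 0],
  [0, 0, 0.118, 0, 0, 0, 0],
  [0, 0, 0.118, 0, 0, 0, 0],
  [0, 0, 0.118, 0, 0, 0, -1],
  [0, 0, 0.118, 0, 0, 0, -1],
  [0, 0, 0.118, 0, 0, 0, -1],
  [0, 0, 0.118, 0, 0, 0, -1],
])

```text
time: 21.38
tool_pos: [0.4406, -0.1448, 0.0595]
eef_rot: [[0.997, -0.08, 0.002], [-0.08, -0.997, 0.004], [0.001, -0.004, -1.0]]
ft_force: [-0.4, 0.6, 0.8]
finger_gap: 0.34
```

```bash
python3 -c "
from h import *
b=[*env.state()['tool_pos'],-4.6];print(b,env.state()['finger_gap'])
print(num(.4096,.2297,.14,5.4,b))"
```

```text
[np.float64(0.44057964831671703), np.float64(-0.14482340210968744), np.float64(0.05954123965532385), -4.6] 0.3404092073154587
[-0.0812, -0.4944, -0.1073, 0.0, 0.0, -0.0556]
```

Request:
step_arm([
  [0, 0, -0.045, 0, 0, 0, -1],
  [0, 0, -0.09, 0, 0, 0, -1],
  [-0.01, -0.05, -0.107, 0, 0, 0, -1],
  [-0.0812, -0.494, -0.107, 0, 0, -0.056, -1],
  [-0.0812, -0.494, -0.107, 0, 0, -0.056, -1],
  [-0.0812, -0.494, -0.107, 0, 0, -0.056, -1],
  [-0.0812, -0.494, -0.107, 0, 0, -0.056, -1],
  [-0.0812, -0.494, -0.107, 0, 0, -0.056, -1],
  [-0.0812, -0.494, -0.107, 0, 0, -0.056, -1],
  [-0.0812, -0.494, -0.107, 0, 0, -0.056, -1],
  [-0.0812, -0.494, -0.107, 0, 0, -0.056, -1],
  [-0.0812, -0.494, -0.107, 0, 0, -0.056, -1],
])

```text
time: 22.38
tool_pos: [0.408, 0.2337, 0.1411]
eef_rot: [[0.995, 0.102, 0.002], [0.102, -0.995, 0.006], [0.002, -0.005, -1.0]]
ft_force: [0.4, 0.1, -0.6]
finger_gap: 0.338
```

```bash
python3 -c "
from h import *
s=env.state();print(s['tool_pos'],s['finger_gap']);print(num(.4096,.2297,.0415,5.4))"
```

```text
[0.4080434  0.23370146 0.141139  ] 0.33764092485249686
[0.0012, 0.0062, 0.1328, -0.0017, -0.0007, 0.0025]
```

Request:
step_arm([
  [0, 0, 0.05, 0, 0, 0, -1],
  [0, 0, 0.09, 0, 0, 0, -1],
  [0, 0, 0.12, 0, 0, 0, -1],
  [0, 0, 0.132, 0, 0, 0, -1],
  [0, 0, 0.132, 0, 0, 0, -1],
  [0, 0, 0.132, 0, 0, 0, -1],
  [0, 0, 0.132, 0, 0, 0, 0],
  [0, 0, 0.132, 0, 0, 0, 0],
  [0, 0, 0.132, 0, 0, 0, 0],
  [0, 0, 0.08, 0, 0, 0, 0],
  [0, 0, 0.03, 0, 0, 0, 0],
  [0, 0, -0.01, 0, 0, 0, 0],
])

```text
time: 23.38
tool_pos: [0.41, 0.2287, 0.1511]
eef_rot: [[0.995, 0.095, 0.003], [0.095, -0.995, 0.004], [0.004, -0.004, -1.0]]
ft_force: [0.7, -0.4, 1.2]
finger_gap: 0.502
```

```bash
python3 -c "
from h import *
s=env.state();print(s['tool_pos'],s['finger_gap']);print(num(.497,-.2365,.15,-4.6))
f=grab('top');W=cloud(f);z=W[...,2]
for lo,hi in [(.044,.06),(.062,.078)]:
  m=((z>lo)&(z<hi)&(abs(W[...,0]-.46)<.1)).astype(np.uint8)
  n,l,st,ce=cv2.connectedComponentsWithStats(m)
  for i in range(1,n):
    if st[i,4]>60: print(st[i],np.median(W[l==i],0),np.ptp(W[l==i],0))
"
```

```text
[0.40996304 0.22872036 0.15108947] 0.5017775893572003
[0.0564, 0.6285, -0.0008, -0.0013, -0.0011, 0.0559]
[ 302  220   84   61 1779] [ 0.46839812 -0.19273304  0.04571226] [0.14178036 0.19680643 0.01596743]
[ 20 229  17  18 193] [0.49878446 0.54732325 0.04743981] [0.03999708 0.03852002 0.01010944]
[146 229  30  16 384] [0.50009509 0.23495751 0.05005066] [0.03537511 0.06920617 0.01269884]
[149 267  31  17 419] [0.41170148 0.22593312 0.05023601] [0.0368747  0.07096313 0.01237871]
[348 230  31  16 419] [ 0.49782453 -0.23567567  0.06905253] [0.03490118 0.06993572 0.01153885]
[383 238  32  34 531] [ 0.44709651 -0.30328801  0.0674716 ] [0.07636923 0.07254775 0.01589046]
[346 257  31  16 418] [ 0.43368477 -0.23077524  0.06915243] [0.03460311 0.06921363 0.01294519]
```

Two bars are on the board. Next is bar 1 at (.4975,-.236).

Request:
step_arm([
  [0.0564, 0.6285, 0, 0, 0, 0.056, 0],
  [0.0564, 0.6285, 0, 0, 0, 0.056, 0],
  [0.0564, 0.6285, 0, 0, 0, 0.056, 0],
  [0.0564, 0.6285, 0, 0, 0, 0.056, 0],
  [0.0564, 0.6285, 0, 0, 0, 0.056, 0],
  [0.0564, 0.6285, 0, 0, 0, 0.056, 0],
  [0.0564, 0.6285, 0, 0, 0, 0.056, 0],
  [0.0564, 0.6285, 0, 0, 0, 0.056, 0],
  [0.0564, 0.6285, 0, 0, 0, 0.056, 0],
  [0.0564, 0.6285, 0, 0, 0, 0.056, 0],
  [0.0564, 0.6285, 0, 0, 0, 0.056, 0],
  [0.0564, 0.6285, 0, 0, 0, 0.056, 0],
])

```text
time: 24.43
tool_pos: [0.4971, -0.2416, 0.1476]
eef_rot: [[0.996, -0.084, 0.003], [-0.084, -0.996, 0.001], [0.003, -0.001, -1.0]]
ft_force: [0.1, -0.2, 0.1]
finger_gap: 0.501
```

Request:
step_arm([
  [0, 0, 0, 0, 0, 0, 0],
  [0, 0, 0, 0, 0, 0, 0],
])

```text
time: 24.6
tool_pos: [0.4963, -0.2365, 0.1467]
eef_rot: [[0.997, -0.082, 0.001], [-0.082, -0.997, 0.004], [0.001, -0.004, -1.0]]
ft_force: [0.1, 0.2, -0.4]
finger_gap: 0.499
```

```bash
python3 -c "
from h import *
s=env.state();print(s['tool_pos'],s['finger_gap']);print(num(.4975,-.2362,.0595,-4.6))"
```

```text
[ 0.49630291 -0.23651473  0.14667867] 0.4986746254416797
[0.0015, -0.0, 0.1162, -0.0014, -0.0002, -0.0004]
```

Request:
step_arm([
  [0.001, 0, 0.05, 0, 0, 0, 0],
  [0.001, 0, 0.09, 0, 0, 0, 0],
  [0.001, 0, 0.117, 0, 0, 0, 0],
  [0.001, 0, 0.117, 0, 0, 0, 0],
  [0.001, 0, 0.117, 0, 0, 0, 0],
  [0.001, 0, 0.117, 0, 0, 0, -1],
  [0.001, 0, 0.117, 0, 0, 0, -1],
  [0.001, 0, 0.117, 0, 0, 0, -1],
  [0.001, 0, 0.117, 0, 0, 0, -1],
])

```text
time: 25.35
tool_pos: [0.4973, -0.2357, 0.0593]
eef_rot: [[0.997, -0.08, 0.001], [-0.08, -0.997, 0.004], [0.001, -0.004, -1.0]]
ft_force: [-0.6, 1.7, 0.3]
finger_gap: 0.339
```

```bash
python3 -c "
from h import *
b=[*env.state()['tool_pos'],-4.6];print(b,env.state()['finger_gap'])
print(num(.5077,.1485,.14,5.4,b))"
```

```text
[np.float64(0.4973297703417908), np.float64(-0.23569461639792344), np.float64(0.05927173319565818), -4.6] 0.3392967738170461
[-0.0273, -0.5117, -0.1076, 0.0, 0.0, -0.0556]
```

Request:
step_arm([
  [0, 0, -0.045, 0, 0, 0, -1],
  [0, 0, -0.09, 0, 0, 0, -1],
  [0, -0.05, -0.107, 0, 0, 0, -1],
  [-0.027, -0.512, -0.107, 0, 0, -0.056, -1],
  [-0.027, -0.512, -0.107, 0, 0, -0.056, -1],
  [-0.027, -0.512, -0.107, 0, 0, -0.056, -1],
  [-0.027, -0.512, -0.107, 0, 0, -0.056, -1],
  [-0.027, -0.512, -0.107, 0, 0, -0.056, -1],
  [-0.027, -0.512, -0.107, 0, 0, -0.056, -1],
  [-0.027, -0.512, -0.107, 0, 0, -0.056, -1],
  [-0.027, -0.512, -0.107, 0, 0, -0.056, -1],
  [-0.027, -0.512, -0.107, 0, 0, -0.056, -1],
])

```text
time: 26.35
tool_pos: [0.5071, 0.1521, 0.1408]
eef_rot: [[0.995, 0.099, 0.001], [0.099, -0.995, 0.005], [0.002, -0.005, -1.0]]
ft_force: [0.6, -0.5, 0.1]
finger_gap: 0.337
```

```bash
python3 -c "
from h import *
s=env.state();print(s['tool_pos'],s['finger_gap']);print(num(.5077,.1485,.0415,5.4))
f=grab('wrist');W=cloud(f);z=W[...,2]
m=((z>.044)&(z<.06)&(W[...,1]>.0)&(W[...,1]<.4)&(abs(W[...,0]-.45)<.12)).astype(np.uint8)
n,l,st,ce=cv2.connectedComponentsWithStats(m)
for i in range(1,n):
    if st[i,4]>100: print(st[i],W[l==i].mean(0),np.ptp(W[l==i],0))
"
```

```text
[0.50709546 0.15208408 0.1407677 ] 0.3371613122059466
[0.0001, 0.0055, 0.1323, -0.0015, -0.0006, 0.0017]
[ 259   65   41   91 3558] [0.50020141 0.23962359 0.052029  ] [0.03708826 0.0715445  0.00745312]
[ 145   68   48   90 3658] [0.41287754 0.2290181  0.05190759] [0.03708509 0.0712393  0.01121197]
```

Request:
step_arm([
  [0, 0.001, 0.05, 0, 0, 0, -1],
  [0, 0.001, 0.09, 0, 0, 0, -1],
  [0, 0.001, 0.12, 0, 0, 0, -1],
  [0, 0.001, 0.132, 0, 0, 0, -1],
  [0, 0.001, 0.132, 0, 0, 0, -1],
  [0, 0.001, 0.132, 0, 0, 0, -1],
  [0, 0.001, 0.132, 0, 0, 0, 0],
  [0, 0.001, 0.132, 0, 0, 0, 0],
  [0, 0.001, 0.132, 0, 0, 0, 0],
  [0, 0, 0.08, 0, 0, 0, 0],
  [0, 0, 0.03, 0, 0, 0, 0],
  [0, 0, -0.01, 0, 0, 0, 0],
])

```text
time: 27.4
tool_pos: [0.5085, 0.1478, 0.151]
eef_rot: [[0.995, 0.095, 0.003], [0.095, -0.995, 0.004], [0.004, -0.003, -1.0]]
ft_force: [1.0, -0.0, -0.2]
finger_gap: 0.504
```

```bash
python3 -c "
from h import *
s=env.state();print(s['tool_pos'],s['finger_gap']);print(num(.4340,-.2313,.15,-4.6))"
```

```text
[0.50849102 0.14777209 0.15100728] 0.5040765475901303
[-0.147, 0.4937, -0.0009, -0.0012, -0.0011, 0.0559]
```

Request:
step_arm([
  [-0.147, 0.494, 0, 0, 0, 0.056, 0],
  [-0.147, 0.494, 0, 0, 0, 0.056, 0],
  [-0.147, 0.494, 0, 0, 0, 0.056, 0],
  [-0.147, 0.494, 0, 0, 0, 0.056, 0],
  [-0.147, 0.494, 0, 0, 0, 0.056, 0],
  [-0.147, 0.494, 0, 0, 0, 0.056, 0],
  [-0.147, 0.494, 0, 0, 0, 0.056, 0],
  [-0.147, 0.494, 0, 0, 0, 0.056, 0],
  [-0.147, 0.494, 0, 0, 0, 0.056, 0],
  [-0.147, 0.494, 0, 0, 0, 0.056, 0],
  [-0.147, 0.494, 0, 0, 0, 0.056, 0],
  [-0.147, 0.494, 0, 0, 0, 0.056, 0],
])

```text
time: 28.4
tool_pos: [0.4335, -0.2315, 0.147]
eef_rot: [[0.997, -0.082, 0.002], [-0.082, -0.997, 0.004], [0.001, -0.004, -1.0]]
ft_force: [0.5, -0.4, -0.5]
finger_gap: 0.5
```

```bash
python3 -c "
from h import *
s=env.state();print(s['tool_pos'],s['finger_gap']);print(num(.4340,-.2313,.0595,-4.6))
f=grab('wrist');W=cloud(f);z=W[...,2]
m=((z>.062)&(z<.078)&(W[...,1]>-.275)&(W[...,1]<.0)).astype(np.uint8)
n,l,st,ce=cv2.connectedComponentsWithStats(m)
for i in range(1,n):
    if st[i,4]>100: print(st[i],W[l==i].mean(0),np.ptp(W[l==i],0))
"
```

```text
[ 0.43349295 -0.23153638  0.14697267] 0.4998952314614753
[0.0005, 0.0001, 0.1166, -0.0013, -0.0004, -0.0005]
[ 257  176   39   81 3029] [ 0.43309645 -0.22843798  0.07111395] [0.0363781  0.07076245 0.01216669]
```

Request:
step_arm([
  [0, -0.001, 0.05, 0, 0, 0, 0],
  [0, -0.001, 0.09, 0, 0, 0, 0],
  [0, -0.001, 0.117, 0, 0, 0, 0],
  [0, -0.001, 0.117, 0, 0, 0, 0],
  [0, -0.001, 0.117, 0, 0, 0, 0],
  [0, -0.001, 0.117, 0, 0, 0, -1],
  [0, -0.001, 0.117, 0, 0, 0, -1],
  [0, -0.001, 0.117, 0, 0, 0, -1],
  [0, -0.001, 0.117, 0, 0, 0, -1],
])

```text
time: 29.2
tool_pos: [0.4338, -0.23, 0.0591]
eef_rot: [[0.997, -0.08, 0.001], [-0.08, -0.997, 0.004], [0.001, -0.004, -1.0]]
ft_force: [0.3, -0.2, -0.3]
finger_gap: 0.341
```

```bash
python3 -c "
from h import *
b=[*env.state()['tool_pos'],-4.6];print(b,env.state()['finger_gap'])
print(num(.4181,.1390,.14,5.4,b))"
```

```text
[np.float64(0.43375060081386846), np.float64(-0.22995744101908822), np.float64(0.0591444582960886), -4.6] 0.34144756780988267
[-0.0603, -0.4887, -0.1078, 0.0, 0.0, -0.0556]
```

Request:
step_arm([
  [0, 0, -0.045, 0, 0, 0, -1],
  [0, 0, -0.09, 0, 0, 0, -1],
  [0, -0.05, -0.107, 0, 0, 0, -1],
  [-0.06, -0.489, -0.107, 0, 0, -0.056, -1],
  [-0.06, -0.489, -0.107, 0, 0, -0.056, -1],
  [-0.06, -0.489, -0.107, 0, 0, -0.056, -1],
  [-0.06, -0.489, -0.107, 0, 0, -0.056, -1],
  [-0.06, -0.489, -0.107, 0, 0, -0.056, -1],
  [-0.06, -0.489, -0.107, 0, 0, -0.056, -1],
  [-0.06, -0.489, -0.107, 0, 0, -0.056, -1],
  [-0.06, -0.489, -0.107, 0, 0, -0.056, -1],
  [-0.06, -0.489, -0.107, 0, 0, -0.056, -1],
])

```text
time: 30.2
tool_pos: [0.4166, 0.144, 0.1406]
eef_rot: [[0.995, 0.104, 0.001], [0.104, -0.995, 0.006], [0.002, -0.005, -1.0]]
ft_force: [0.1, 0.2, -0.6]
finger_gap: 0.337
```

Request:
step_arm([
  [0, 0, 0.05, 0, 0, 0, -1],
  [0, 0, 0.09, 0, 0, 0, -1],
  [0, 0, 0.12, 0, 0, 0, -1],
  [0, 0, 0.131, 0, 0, 0, -1],
  [0, 0, 0.131, 0, 0, 0, -1],
  [0, 0, 0.131, 0, 0, 0, -1],
])

```text
time: 30.7
tool_pos: [0.4187, 0.1384, 0.0426]
eef_rot: [[0.995, 0.095, 0.002], [0.095, -0.995, 0.004], [0.002, -0.003, -1.0]]
ft_force: [-0.2, 0.2, -0.4]
finger_gap: 0.342
```

Request:
step_arm([
  [0, 0, 0.003, 0, 0, 0, -1],
  [0, 0, 0.003, 0, 0, 0, 0],
  [0, 0, 0.003, 0, 0, 0, 0],
  [0, 0, 0.003, 0, 0, 0, 0],
  [0, 0, -0.05, 0, 0, 0, 0],
  [0, 0, -0.1, 0, 0, 0, 0],
  [0, 0, -0.15, 0, 0, 0, 0],
  [0, 0, -0.2, 0, 0, 0, 0],
  [0, 0, -0.2, 0, 0, 0, 0],
])

```text
time: 31.45
tool_pos: [0.4228, 0.1386, 0.201]
eef_rot: [[0.995, 0.096, 0.017], [0.096, -0.995, 0.005], [0.017, -0.003, -1.0]]
ft_force: [1.0, 0.3, 0.3]
finger_gap: 0.497
```

```bash
python3 -c "
from h import *
f=grab('top','t3.png');W=cloud(f);z=W[...,2]
m=((z>.036)&(z<.06)&(abs(W[...,0]-.46)<.11)&(W[...,1]>0)&(W[...,1]<.4)).astype(np.uint8)
n,l,st,ce=cv2.connectedComponentsWithStats(m)
for i in range(1,n):
    if st[i,4]>60: print(st[i],np.median(W[l==i],0),np.ptp(W[l==i],0))
for lo,hi in ((.12,.14),(.112,.126)):
  m=(z>lo)&(z<hi)&(np.hypot(W[...,0]-.46,W[...,1]+.32)<.09);n,l,st,ce=cv2.connectedComponentsWithStats(m.astype(np.uint8))
  for i in range(1,n):
    if st[i,4]>10: print(st[i],np.median(W[l==i],0))
s=env.state();print(s['tool_pos'],num(.49,-.31,.2,-100))
cv2.imwrite('pics/t3c.png',cv2.resize(f['frame'][150:310,90:430],None,fx=2.3,fy=2.3))
"
```

```text
[189 225  27  16 348] [0.5091369  0.1389899  0.04997052] [0.03564106 0.06101163 0.01961489]
[192 263  28  16 338] [0.4228325  0.12860678 0.05018568] [0.03472434 0.06207155 0.01766082]
[410 223  10  10  79] [ 0.51690406 -0.33678477  0.12720201]
[400 248  15  14  91] [ 0.45425952 -0.3215373   0.12131868]
[408 223   8  10  28] [ 0.51500277 -0.33034595  0.12145815]
[398 246  18  17 206] [ 0.45860035 -0.31979609  0.1199771 ]
[0.42113686 0.13840327 0.19732789] [0.0344, 0.6039, -0.005, -0.0042, -0.0018, 0.586]
```

View pics/t3c.png

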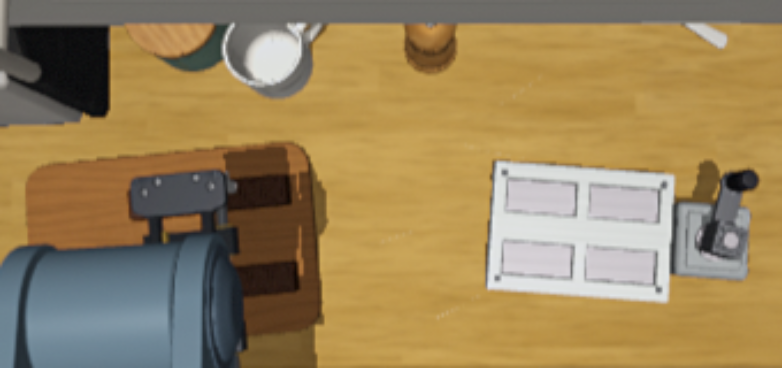

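The mould is empty, the crank is still seated and the bars are on the board; the arm hides two of them. Back to the handle.

Request:
step_arm([
  [0.03, 0.3, 0, 0, 0, 0.3, 0],
  [0.03, 0.3, 0, 0, 0, 0.3, 0],
  [0.03, 0.3, 0, 0, 0, 0.3, 0],
  [0.03, 0.3, 0, 0, 0, 0.3, 0],
  [0.034, 0.604, -0.005, 0, 0, 0.63, 0],
  [0.034, 0.604, -0.005, 0, 0, 0.63, 0],
  [0.034, 0.604, -0.005, 0, 0, 0.63, 0],
  [0.034, 0.604, -0.005, 0, 0, 0.63, 0],
  [0.034, 0.604, -0.005, 0, 0, 0.63, 0],
  [0.034, 0.604, -0.005, 0, 0, 0.63, 0],
  [0.034, 0.604, -0.005, 0, 0, 0.63, 0],
  [0.034, 0.604, -0.005, 0, 0, 0.63, 0],
])

```text
time: 32.5
tool_pos: [0.486, -0.3158, 0.1928]
eef_rot: [[0.154, -0.988, 0.0], [-0.988, -0.154, 0.003], [-0.003, -0.001, -1.0]]
ft_force: [-0.5, 0.4, 1.2]
finger_gap: 0.499
```

```bash
python3 -c "
from h import *
s=env.state();print(s['tool_pos']);print(num(.45,-.32,.2,-108.9))
f=grab('top');W=cloud(f);z=W[...,2]
m=((z>.036)&(z<.06)&(abs(W[...,0]-.46)<.11)&(W[...,1]>0)&(W[...,1]<.4)).astype(np.uint8)
n,l,st,ce=cv2.connectedComponentsWithStats(m)
for i in range(1,n):
    if st[i,4]>60: print(st[i],np.median(W[l==i],0),np.ptp(W[l==i],0))
"
```

```text
[ 0.48598333 -0.31575478  0.19283159]
[-0.0018, 0.0483, -0.0096, 0.0, 0.001, 0.1543]
[185 225  31  16 417] [0.50938011 0.14409342 0.04995421] [0.0357948  0.07087692 0.01963617]
[146 229  31  16 418] [0.50007981 0.2353736  0.05020193] [0.03539838 0.0702042  0.01920643]
[188 263  32  16 422] [0.42070427 0.13509417 0.05009039] [0.03486231 0.0712405  0.01857677]
[149 267  32  17 430] [0.41173854 0.22428514 0.05002751] [0.03698694 0.07208128 0.01969454]
```

All four bars are flat on the board. I'll line up over the hub and find the handle.

Request:
step_arm([
  [-0.002, 0.048, -0.005, 0, 0, 0.154, 0],
  [-0.002, 0.048, -0.005, 0, 0, 0.154, 0],
  [-0.002, 0.048, -0.005, 0, 0, 0.154, 0],
  [-0.002, 0.048, -0.005, 0, 0, 0.154, 0],
  [-0.002, 0.048, -0.005, 0, 0, 0.154, 0],
  [-0.002, 0.048, -0.005, 0, 0, 0.154, 0],
])

```text
time: 33.05
tool_pos: [0.4506, -0.3138, 0.1972]
eef_rot: [[-0.307, -0.952, 0.0], [-0.952, 0.307, 0.005], [-0.005, 0.001, -1.0]]
ft_force: [-0.4, 0.4, 0.1]
finger_gap: 0.501
```

```bash
cat > hd.py <<'E'
from h import *
f=grab('wrist');W=cloud(f);z=W[...,2]
near=np.hypot(W[...,0]-.459,W[...,1]+.3205)<.085
for lo,hi,h in [(.1255,.14,.129),(.113,.1255,.121)]:
    m=(near&(z>lo)&(z<hi)).astype(np.uint8)
    n,l,st,ce=cv2.connectedComponentsWithStats(m)
    for i in range(1,n):
        if st[i,4]<100: continue
        c=max(cv2.findContours((l==i).astype(np.uint8),0,1)[0],key=cv2.contourArea)
        p=np.array([ray(f,u,v,h)[:2] for u,v in c[:,0]],np.float32);print(st[i],cv2.minAreaRect(p),np.median(W[l==i],0))
print(env.state()['tool_pos'])
E
python3 hd.py
```

```text
[270 119  28  29 601] ((0.5157361626625061, -0.33813580870628357), (0.020374927669763565, 0.019939851015806198), 10.07776165008545) [ 0.51567535 -0.33800362  0.13046063]
[ 266  188   37   38 1352] ((0.45886147022247314, -0.32078003883361816), (0.03008957765996456, 0.031624119728803635), 72.1345443725586) [ 0.45932706 -0.32077651  0.12233756]
[ 0.45069723 -0.31398983  0.19741958]
```

Handle at (.5157,-.338), hub at (.459,-.3207), crank yaw −17°.

```bash
python3 -c "
from h import *
print(num(.5155,-.339,.19,-108.9),num(.5155,-.339,.109,-108.9))"
```

```text
[0.0052, -0.0925, 0.0098, 0.0004, 0.0015, 0.0053] [0.0057, -0.0926, 0.1178, 0.0004, 0.0015, 0.0053]
```

Request:
step_arm([
  [0.005, -0.045, 0.01, 0, 0.001, 0.005, 0],
  [0.005, -0.0925, 0.01, 0, 0.001, 0.005, 0],
  [0.005, -0.0925, 0.01, 0, 0.001, 0.005, 0],
  [0.005, -0.0925, 0.04, 0, 0.001, 0.005, 0],
  [0.005, -0.0925, 0.08, 0, 0.001, 0.005, 0],
  [0.005, -0.0925, 0.118, 0, 0.001, 0.005, 0],
  [0.005, -0.0925, 0.118, 0, 0.001, 0.005, 0],
  [0.005, -0.0925, 0.118, 0, 0.001, 0.005, -1],
  [0.005, -0.0925, 0.118, 0, 0.001, 0.005, -1],
  [0.005, -0.0925, 0.118, 0, 0.001, 0.005, -1],
  [0.005, -0.0925, 0.118, 0, 0.001, 0.005, -1],
], squeeze=20)

```text
time: 34.02
tool_pos: [0.5168, -0.3406, 0.1121]
eef_rot: [[-0.327, -0.945, 0.003], [-0.945, 0.327, -0.002], [0.001, -0.004, -1.0]]
ft_force: [0.4, 0.7, 1.0]
finger_gap: 0.256
```

```bash
sed -i 's/^C=(.4595,-.3205)/C=(.4592,-.3207)/' n.py; python3 n.py 12 12
```

```text
34.0167 [ 0.51678418 -0.34064842  0.11214927] 0.2559379133016603 [0.41584858 0.69789742 0.99680483]
0.060941594112051946 -19.107205141562837
[-0.017, 0.003]
[-0.033, 0.008]
[-0.047, 0.016]
[-0.06, 0.028]
[-0.069, 0.041]
[-0.076, 0.056]
[-0.08, 0.073]
[-0.08, 0.089]
[-0.076, 0.106]
[-0.07, 0.121]
[-0.06, 0.135]
[-0.048, 0.146]
```

Request:
step_arm([
  [-0.017, 0.003, 0, 0, 0, 0, -1],
  [-0.033, 0.008, 0, 0, 0, 0, -1],
  [-0.047, 0.016, 0, 0, 0, 0, -1],
  [-0.06, 0.028, 0, 0, 0, 0, -1],
  [-0.069, 0.041, 0, 0, 0, 0, -1],
  [-0.076, 0.056, 0, 0, 0, 0, -1],
  [-0.08, 0.073, 0, 0, 0, 0, -1],
  [-0.08, 0.089, 0, 0, 0, 0, -1],
  [-0.076, 0.106, 0, 0, 0, 0, -1],
  [-0.07, 0.121, 0, 0, 0, 0, -1],
  [-0.06, 0.135, 0, 0, 0, 0, -1],
  [-0.048, 0.146, 0, 0, 0, 0, -1],
])

```text
time: 35.02
tool_pos: [0.4259, -0.2701, 0.1118]
eef_rot: [[-0.326, -0.945, 0.007], [-0.945, 0.326, -0.003], [0.001, -0.008, -1.0]]
ft_force: [6.8, -2.1, 2.8]
finger_gap: 0.227
```

```bash
python3 n.py 12 12
```

```text
35.0167 [ 0.4258566  -0.27007337  0.1117502 ] 0.22681164907319867 [ 6.79738935 -2.1360028   2.7562402 ]
0.060620437012108286 123.36945272577302
[0.015, 0.008]
[0.03, 0.014]
[0.047, 0.016]
[0.064, 0.015]
[0.08, 0.01]
[0.095, 0.002]
[0.107, -0.009]
[0.117, -0.022]
[0.125, -0.037]
[0.129, -0.053]
[0.129, -0.07]
[0.126, -0.086]
```

Request:
step_arm([
  [0.015, 0.008, 0, 0, 0, 0, -1],
  [0.03, 0.014, 0, 0, 0, 0, -1],
  [0.047, 0.016, 0, 0, 0, 0, -1],
  [0.064, 0.015, 0, 0, 0, 0, -1],
  [0.08, 0.01, 0, 0, 0, 0, -1],
  [0.095, 0.002, 0, 0, 0, 0, -1],
  [0.107, -0.009, 0, 0, 0, 0, -1],
  [0.117, -0.022, 0, 0, 0, 0, -1],
  [0.125, -0.037, 0, 0, 0, 0, -1],
  [0.129, -0.053, 0, 0, 0, 0, -1],
  [0.129, -0.07, 0, 0, 0, 0, -1],
  [0.126, -0.086, 0, 0, 0, 0, -1],
])

```text
time: 36.02
tool_pos: [0.4544, -0.3817, 0.1118]
eef_rot: [[-0.327, -0.945, 0.0], [-0.945, 0.327, -0.004], [0.003, -0.001, -1.0]]
ft_force: [-3.5, -4.7, 7.5]
finger_gap: 0.228
```

```bash
python3 n.py 12 12
```

```text
36.0167 [ 0.45444457 -0.38174688  0.11181663] 0.22794285804527367 [-3.49186447 -4.65215247  7.45282773]
0.06123181809723485 -94.4542289794904
[-0.007, -0.015]
[-0.016, -0.029]
[-0.028, -0.041]
[-0.042, -0.051]
[-0.058, -0.057]
[-0.074, -0.059]
[-0.091, -0.059]
[-0.107, -0.055]
[-0.122, -0.047]
[-0.135, -0.037]
[-0.146, -0.024]
[-0.153, -0.009]
```

Request:
step_arm([
  [-0.007, -0.015, 0, 0, 0, 0, -1],
  [-0.016, -0.029, 0, 0, 0, 0, -1],
  [-0.028, -0.041, 0, 0, 0, 0, -1],
  [-0.042, -0.051, 0, 0, 0, 0, -1],
  [-0.058, -0.057, 0, 0, 0, 0, -1],
  [-0.074, -0.059, 0, 0, 0, 0, -1],
  [-0.091, -0.059, 0, 0, 0, 0, -1],
  [-0.107, -0.055, 0, 0, 0, 0, -1],
  [-0.122, -0.047, 0, 0, 0, 0, -1],
  [-0.135, -0.037, 0, 0, 0, 0, -1],
  [-0.146, -0.024, 0, 0, 0, 0, -1],
  [-0.153, -0.009, 0, 0, 0, 0, -1],
])

```text
time: 37.02
tool_pos: [0.4981, -0.2752, 0.1115]
eef_rot: [[-0.325, -0.946, 0.001], [-0.946, 0.325, -0.007], [0.006, -0.003, -1.0]]
ft_force: [-3.4, -11.3, 5.6]
finger_gap: 0.223
```

```bash
python3 n.py 12 12
```

```text
37.0167 [ 0.49805736 -0.27521418  0.11153893] 0.22326589777829356 [ -3.3755927  -11.27510558   5.56906579]
0.059823523310668494 49.49359508898033
[-0.005, 0.016]
[-0.006, 0.033]
[-0.003, 0.049]
[0.003, 0.065]
[0.011, 0.079]
[0.023, 0.091]
[0.037, 0.1]
[0.053, 0.106]
[0.069, 0.109]
[0.086, 0.108]
[0.102, 0.104]
[0.117, 0.097]
```

Request:
step_arm([
  [-0.004, 0.016, 0, 0, 0, 0, -1],
  [-0.005, 0.033, 0, 0, 0, 0, -1],
  [-0.002, 0.049, 0, 0, 0, 0, -1],
  [0.004, 0.065, 0, 0, 0, 0, -1],
  [0.012, 0.079, 0, 0, 0, 0, -1],
  [0.023, 0.091, 0, 0, 0, 0, -1],
  [0.037, 0.1, 0, 0, 0, 0, -1],
  [0.053, 0.106, 0, 0, 0, 0, -1],
  [0.069, 0.109, 0, 0, 0, 0, -1],
  [0.086, 0.108, 0, 0, 0, 0, -1],
  [0.102, 0.104, 0, 0, 0, 0, -1],
  [0.117, 0.097, 0, 0, 0, 0, -1],
])

```text
time: 38.02
tool_pos: [0.3986, -0.3305, 0.1104]
eef_rot: [[-0.326, -0.945, -0.006], [-0.945, 0.326, 0.007], [-0.005, 0.007, -1.0]]
ft_force: [-9.1, 5.6, 16.7]
finger_gap: 0.228
```

```bash
python3 n.py 12 12
```

```text
38.0167 [ 0.39858754 -0.33052279  0.11044594] 0.22799502108463357 [-9.06811344  5.62677214 16.73690166]
0.06140323993574376 -170.79473419543447
[0.013, -0.011]
[0.025, -0.023]
[0.033, -0.037]
[0.039, -0.053]
[0.041, -0.07]
[0.04, -0.086]
[0.036, -0.102]
[0.028, -0.117]
[0.017, -0.13]
[0.004, -0.14]
[-0.011, -0.147]
[-0.028, -0.151]
```

Request:
step_arm([
  [0.013, -0.011, -0.001, 0, 0, 0, -1],
  [0.025, -0.023, -0.002, 0, 0, 0, -1],
  [0.033, -0.037, -0.002, 0, 0, 0, -1],
  [0.039, -0.053, -0.002, 0, 0, 0, -1],
  [0.041, -0.07, -0.002, 0, 0, 0, -1],
  [0.04, -0.086, -0.002, 0, 0, 0, -1],
  [0.036, -0.102, -0.002, 0, 0, 0, -1],
  [0.028, -0.117, -0.002, 0, 0, 0, -1],
  [0.017, -0.13, -0.002, 0, 0, 0, -1],
  [0.004, -0.14, -0.002, 0, 0, 0, -1],
  [-0.011, -0.147, -0.002, 0, 0, 0, -1],
  [-0.028, -0.151, -0.002, 0, 0, 0, -1],
])

```text
time: 39.02
tool_pos: [0.5135, -0.349, 0.1109]
eef_rot: [[-0.326, -0.945, -0.004], [-0.945, 0.326, 0.002], [-0.0, 0.004, -1.0]]
ft_force: [-6.3, -1.6, 4.2]
finger_gap: 0.226
```

```bash
python3 n.py 6 6
```

```text
39.0167 [ 0.51345779 -0.34895962  0.1108685 ] 0.2261419856675677 [-6.31888093 -1.62027871  4.20873109]
0.06117609178232054 -27.51229692003484
[-0.009, 0.001]
[-0.017, 0.001]
[-0.025, 0.002]
[-0.033, 0.004]
[-0.041, 0.006]
[-0.049, 0.01]
```

Request:
step_arm([
  [-0.009, 0.001, 0, 0, 0, 0, -1],
  [-0.017, 0.001, 0, 0, 0, 0, -1],
  [-0.025, 0.002, 0, 0, 0, 0, -1],
  [-0.033, 0.004, 0, 0, 0, 0, -1],
  [-0.038, 0.005, 0, 0, 0, 0, -1],
  [-0.038, 0.005, 0, 0, 0, 0, -1],
])

```text
time: 39.52
tool_pos: [0.5197, -0.3215, 0.1111]
eef_rot: [[-0.327, -0.945, -0.001], [-0.945, 0.327, 0.001], [-0.001, 0.001, -1.0]]
ft_force: [-3.8, -2.0, 2.9]
finger_gap: 0.229
```

```bash
python3 n.py 4 4
```

```text
39.5167 [ 0.51971226 -0.32145628  0.11111956] 0.22894847275008945 [-3.8048544  -2.04522722  2.94363066]
0.06051698947831182 -0.7160471500957318
[-0.005, 0.003]
[-0.01, 0.005]
[-0.015, 0.007]
[-0.02, 0.011]
```

Request:
step_arm([
  [-0.005, 0.003, 0, 0, 0, 0, -1],
  [-0.01, 0.005, 0, 0, 0, 0, -1],
  [-0.013, 0.006, 0, 0, 0, 0, -1],
  [-0.013, 0.006, 0, 0, 0, 0, -1],
  [-0.013, 0.006, 0, 0, 0, 0, -1],
])

```text
time: 39.93
tool_pos: [0.5189, -0.3126, 0.1114]
eef_rot: [[-0.327, -0.945, 0.0], [-0.945, 0.327, -0.002], [0.002, -0.001, -1.0]]
ft_force: [-3.6, -6.6, 2.2]
finger_gap: 0.228
```

```bash
python3 n.py 4 2
python3 - <<'E'
from h import *
f=grab('top');W=cloud(f);z=W[...,2]
M=np.array([[.9968,-.0798],[.0798,.9968]])
m=np.stack([W[...,0]-.4662,W[...,1]+.229],-1)@M.T
for c in [(.032,-.0055),(.032,.0805),(-.032,-.0055),(-.032,.0805)]:
    k=(abs(m[...,0]-c[0])<.01)&(abs(m[...,1]-c[1])<.025)&(z<.1);print(k.sum(),np.nanmedian(z[k]))
E
```

```text
39.9333 [ 0.51892848 -0.31255281  0.11140082] 0.2277922993067724 [-3.56509016 -6.59005356  2.22000893]
0.06028157540817603 7.767426732415742
[-0.005, 0.003]
[-0.009, 0.006]
163 0.01087044847648655
165 0.010704090225424512
172 0.011011274034708918
175 0.011050762019123805
```

Request:
step_arm([
  [-0.005, 0.003, 0, 0, 0, 0, -1],
  [-0.009, 0.006, 0, 0, 0, 0, -1],
  [-0.009, 0.006, 0, 0, 0, 0, -1],
  [-0.009, 0.006, 0, 0, 0, 0, -1],
])

```text
time: 40.32
tool_pos: [0.5177, -0.3079, 0.1123]
eef_rot: [[-0.327, -0.945, 0.004], [-0.945, 0.327, -0.009], [0.007, -0.006, -1.0]]
ft_force: [-1.5, -15.1, -1.5]
finger_gap: 0.226
```

```bash
python3 n.py 4 1
```

```text
40.3167 [ 0.51772635 -0.3078825   0.11231133] 0.22610816789679453 [ -1.54595848 -15.12136092  -1.45180409]
0.05991345653096739 12.35297389646521
[-0.005, 0.003]
```

Stop reached. Release, rise and look for the hub.

Request:
step_arm([
  [0.006, -0.002, 0, 0, 0, 0, -1],
  [0.006, -0.002, 0, 0, 0, 0, 0],
  [0.006, -0.002, 0, 0, 0, 0, 0],
  [0.006, -0.002, 0, 0, 0, 0, 0],
  [0.006, -0.002, -0.05, 0, 0, 0, 0],
  [0.006, -0.002, -0.1, 0, 0, 0, 0],
  [0, 0.09, -0.115, 0, 0, -0.16, 0],
  [0, 0.09, -0.115, 0, 0, -0.16, 0],
  [0, 0.09, -0.115, 0, 0, -0.16, 0],
  [0, 0.09, -0.115, 0, 0, -0.16, 0],
  [0, 0.09, -0.115, 0, 0, -0.16, 0],
  [0, 0.09, -0.115, 0, 0, -0.16, 0],
])

```text
time: 41.32
tool_pos: [0.4533, -0.2808, 0.197]
eef_rot: [[0.166, -0.986, 0.0], [-0.986, -0.166, 0.002], [-0.002, -0.0, -1.0]]
ft_force: [0.9, -0.3, 0.2]
finger_gap: 0.5
```

```bash
python3 hd.py
```

```text
[316 135  28  28 591] ((0.5174813270568848, -0.3095131516456604), (0.02015163004398346, 0.020311841741204262), 55.730289459228516) [ 0.51750019 -0.30925205  0.13071717]
[ 307  202   38   37 1325] ((0.45879486203193665, -0.31954920291900635), (0.03149247542023659, 0.030941646546125412), 9.549140930175781) [ 0.45959386 -0.31919311  0.12240227]
[ 0.45338114 -0.28101511  0.19701679]
```

```bash
python3 -c "
from h import *
print(num(.459,-.3203,.19,-80.3),num(.459,-.3203,.103,-80.3))"
```

```text
[0.0529, 0.0013, 0.0093, -0.0001, 0.0006, -0.0008] [0.0531, 0.0014, 0.1253, -0.0001, 0.0006, -0.0008]
```

Request:
step_arm([
  [0.053, 0.0014, 0.009, 0, 0, 0, 0.2],
  [0.053, 0.0014, 0.009, 0, 0, 0, 0.2],
  [0.053, 0.0014, 0.009, 0, 0, 0, 0.2],
  [0.053, 0.0014, 0.05, 0, 0, 0, 0.2],
  [0.053, 0.0014, 0.09, 0, 0, 0, 0.2],
  [0.053, 0.0014, 0.125, 0, 0, 0, 0.2],
  [0.053, 0.0014, 0.125, 0, 0, 0, 0.2],
  [0.053, 0.0014, 0.125, 0, 0, 0, -1],
  [0.053, 0.0014, 0.125, 0, 0, 0, -1],
  [0.053, 0.0014, 0.125, 0, 0, 0, -1],
  [0.053, 0.0014, 0.125, 0, 0, 0, -1],
  [0.053, 0.0014, 0.125, 0, 0, 0, -1],
], squeeze=35)

```text
time: 42.37
tool_pos: [0.4599, -0.3207, 0.1058]
eef_rot: [[0.168, -0.986, 0.002], [-0.986, -0.168, 0.001], [-0.001, -0.002, -1.0]]
ft_force: [-0.8, 5.7, 5.1]
finger_gap: 0.316
```

Gripped. Lift gently straight up.

Request:
step_arm([
  [0, 0, -0.01, 0, 0, 0, -1],
  [0, 0, -0.02, 0, 0, 0, -1],
  [0, 0, -0.03, 0, 0, 0, -1],
  [0, 0, -0.04, 0, 0, 0, -1],
  [0, 0, -0.055, 0, 0, 0, -1],
  [0, 0, -0.075, 0, 0, 0, -1],
  [0, 0, -0.1, 0, 0, 0, -1],
  [0, 0, -0.1, 0, 0, 0, -1],
])

```text
time: 43.03
tool_pos: [0.4607, -0.3229, 0.1838]
eef_rot: [[0.169, -0.986, 0.006], [-0.986, -0.169, -0.005], [0.006, -0.005, -1.0]]
ft_force: [0.9, -0.9, -2.2]
finger_gap: 0.316
```

```bash
python3 -c "
from h import *
s=env.state();print(s['tool_pos'],s['finger_gap'],s['ft_force'])
print(num(.465,.000,.17,-80.3),num(.465,.000,.032,-80.3))
f=grab('top');W=cloud(f);z=W[...,2]
k=(np.hypot(W[...,0]-.465,W[...,1])<.09);print(np.nanmax(z[k]),np.nanmin(z[k]))"
```

```text
[ 0.46066433 -0.32290632  0.1837941 ] 0.3156225359336128 [ 0.85388567 -0.94561202 -2.23676215]
[-0.4235, -0.0782, 0.0161, -0.0015, -0.002, 0.0] [-0.4247, -0.0773, 0.2001, -0.0015, -0.002, 0.0]
0.021797565307215216 -0.00805370492009394
```

Request:
step_arm([
  [-0.424, -0.078, 0.016, 0, 0, 0, -1],
  [-0.424, -0.078, 0.016, 0, 0, 0, -1],
  [-0.424, -0.078, 0.016, 0, 0, 0, -1],
  [-0.424, -0.078, 0.016, 0, 0, 0, -1],
  [-0.424, -0.078, 0.016, 0, 0, 0, -1],
  [-0.424, -0.078, 0.016, 0, 0, 0, -1],
  [-0.424, -0.078, 0.016, 0, 0, 0, -1],
  [-0.424, -0.078, 0.016, 0, 0, 0, -1],
  [-0.424, -0.078, 0.1, 0, 0, 0, -1],
  [-0.424, -0.078, 0.15, 0, 0, 0, -1],
  [-0.424, -0.078, 0.18, 0, 0, 0, -1],
  [-0.424, -0.078, 0.18, 0, 0, 0, -1],
])

```text
time: 44.08
tool_pos: [0.4551, 0.0044, 0.0356]
eef_rot: [[0.169, -0.985, -0.018], [-0.986, -0.169, 0.005], [-0.008, 0.017, -1.0]]
ft_force: [-2.0, 1.7, -3.2]
finger_gap: 0.318
```

```bash
python3 -c "
from h import *
s=env.state();print(s['tool_pos'],s['finger_gap'],s['ft_force'])
print(num(.465,.000,.030,-80.3))"
```

```text
[0.45507801 0.00444984 0.03557753] 0.31761791207843193 [-1.97178014  1.65110369 -3.23552111]
[0.0081, -0.0122, 0.0072, 0.0054, 0.0025, 0.0002]
```

Request:
step_arm([
  [0, 0, 0, 0, 0, 0, -1],
  [0, 0, 0, 0, 0, 0, -1],
  [0, 0, 0.004, 0, 0, 0, -1],
  [0, 0, 0.007, 0, 0, 0, -1],
  [0, 0, 0.007, 0, 0, 0, -1],
])

```text
time: 44.5
tool_pos: [0.4643, 0.002, 0.0402]
eef_rot: [[0.168, -0.986, 0.003], [-0.986, -0.168, -0.0], [0.001, -0.003, -1.0]]
ft_force: [-1.0, 0.1, -2.7]
finger_gap: 0.315
```

Request:
step_arm([
  [0, 0, 0.004, 0, 0, 0, -1],
  [0, 0, 0.008, 0, 0, 0, -1],
  [0, 0, 0.012, 0, 0, 0, -1],
  [0, 0, 0.012, 0, 0, 0, -1],
])

```text
time: 44.83
tool_pos: [0.4631, 0.0022, 0.0297]
eef_rot: [[0.169, -0.986, -0.0], [-0.986, -0.169, 0.0], [-0.0, 0.0, -1.0]]
ft_force: [-2.4, -0.9, -0.0]
finger_gap: 0.32
```

Request:
step_arm([
  [0, 0, 0.001, 0, 0, 0, 0],
  [0, 0, 0.001, 0, 0, 0, 0],
  [0, 0, 0.001, 0, 0, 0, 0],
  [0, 0, -0.05, 0, 0, 0, 0],
  [0, 0, -0.1, 0, 0, 0, 0],
  [0, 0, -0.15, 0, 0, 0, 0],
  [0, 0, -0.22, 0, 0, 0, 0],
  [0.15, 0.05, -0.24, 0, 0, 0, 0],
  [0.2, 0.08, -0.24, 0, 0, 0, 0],
  [0.3, 0.1, -0.24, 0, 0, 0, 0],
  [0.3, 0.1, -0.24, 0, 0, 0, 0],
  [0.3, 0.1, -0.24, 0, 0, 0, 0],
])

```text
time: 45.83
tool_pos: [0.4306, -0.2035, 0.208]
eef_rot: [[0.169, -0.986, 0.002], [-0.986, -0.169, -0.0], [0.0, -0.002, -1.0]]
ft_force: [1.6, -0.1, -0.6]
finger_gap: 0.503
```

Run:
```python
from h import *
np.set_printoptions(precision=4,suppress=True)
f=grab('top');W=cloud(f);z=W[...,2]
cv2.imwrite('pics/t4.png',cv2.resize(f['frame'][150:310,90:430],None,fx=2.3,fy=2.3))
m=((z>.03)&(z<.062)&(abs(W[...,0]-.46)<.11)&(W[...,1]>-.08)&(W[...,1]<.4)).astype(np.uint8)
n,l,st,ce=cv2.connectedComponentsWithStats(m)
for i in range(1,n):
    if st[i,4]>30: print(st[i],np.median(W[l==i],0),np.ptp(W[l==i],0))
M=np.array([[.9968,-.0798],[.0798,.9968]])
m=np.stack([W[...,0]-.4662,W[...,1]+.229],-1)@M.T
for c in [(.032,-.0055),(.032,.0805),(-.032,-.0055),(-.032,.0805)]:
    k=(abs(m[...,0]-c[0])<.01)&(abs(m[...,1]-c[1])<.025)&(z<.1);print(k.sum(),np.nanmedian(z[k]))
g=grab('wrist');V=cloud(g);zz=V[...,2]
k=(zz>.09)&(zz<.115)&(np.hypot(V[...,0]-.459,V[...,1]+.32)<.02)
if k.sum()>50:
    c=max(cv2.findContours(k.astype(np.uint8),0,1)[0],key=cv2.contourArea)
    print(cv2.minAreaRect(np.array([ray(g,u,v,.1)[:2] for u,v in c[:,0]],np.float32)))
print(env.state()['tool_pos'])
```

```text
[252 224  10   9  69] [0.5205 0.0122 0.0525] [0.0188 0.0208 0.0221]
[146 229  32  16 428] [0.5001 0.2349 0.0501] [0.0354 0.0702 0.0238]
[191 238  31  16 420] [0.4808 0.1294 0.0501] [0.0353 0.0714 0.0248]
[254 246  14  15 164] [0.4619 0.001  0.044 ] [0.0329 0.0308 0.0141]
[188 263  32  16 425] [0.4207 0.1341 0.05  ] [0.0349 0.0714 0.0271]
[149 267  33  17 436] [0.4117 0.224  0.0501] [0.0369 0.071  0.0254]
141 0.01056729384476185
168 0.011294125161423585
0 nan
85 0.010884828337829111
((0.45805981755256653, -0.31779617071151733), (0.020239554345607758, 0.016746729612350464), 85.34494018554688)
[ 0.4306 -0.2066  0.2084]
  return np.nanmean(a, axis, out=out, keepdims=keepdims)
```

View pics/t4.png

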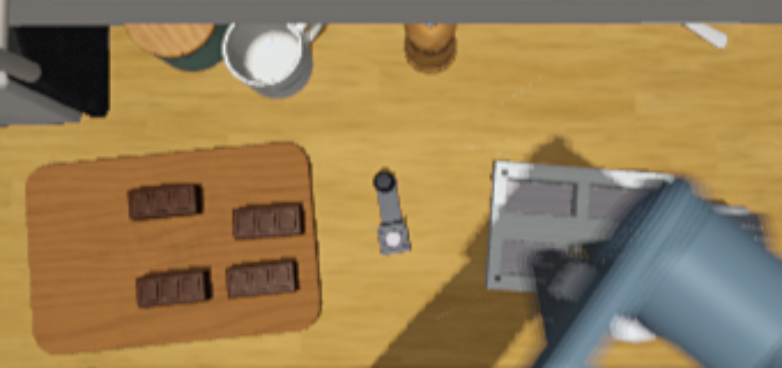

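```bash
python3 -c "
from h import *
print(env.state()['qvel'].round(3),order.finish_job())"
```

```text
the job is handed in; nothing more can be done
[ 0.09  -0.02   0.045  0.038  0.023  0.056] None
```

The job is done and handed in at about 46 s of the 210 s allowed. `finish_job` gives no verdict.

**What I did**
- I set the crank fully down on the spindle and wound it clockwise by the handle to the stop. All four bars then stood about 24 mm proud.
- I moved the four bars to the board and wound the spindle back to its stop.
- I took the crank off and laid it flat, handle up, on the worktop between the board and the mould.

**Last checks**
- **Bars:** all four lie flat on the board with their tops about 50 mm up, none on another. One had been moved about 3 cm since I placed it, most likely the announced knock. It was still flat and well inside the outline, so I left it.
- **Spindle:** square to the mould again, so its angle is about 0.
- **Floors:** they read about 11 mm up, where 12 mm is nominal when down. That offset is within the camera calibration. The arm hid one of the four cavities in this last view, but all four read down just before I released the crank.
- **Crank:** hub top at 44 mm and handle top at about 53 mm, so it is flat on the worktop.
- **Mug, mill and canister:** they looked unmoved in the last picture. I did not measure their positions.
- **Robot:** the arm was clear of everything and was still slowing slightly (under 0.1 rad/s) when I handed in.

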